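# Tap the stuck nests out of the indexing table

### The job

The aluminium connector nests are stuck in the clips of the indexing table: with the mallet, tap each one inwards, free of its clips, with light taps on its left and right half in turn, so that neither end ever gets more than about 10 mm ahead of the other. Strike a nest only while its seat stands at the front position facing the robot, pushing the table round by its upright posts from detent to detent, and do not touch a nest with the gripper before it is loose. When all are loose, stand the mallet upright on the worktop well clear of the table, set all the nests the right way up on the floor of the grey tray, leave the table resting in a detent, and do not disturb the other things.

Things in the scene. Friction and masses are not known exactly. Their poses are not given: they have to be found in the camera images.
- indexer: fixed grey round base of an indexing table, 222 mm across, 11 mm high; origin at the centre of its underside, on the turning axis. Its x axis (yaw up to 0.25 rad) points away from the robot: the FRONT position is the side towards its -x, marked by a steel pointer. A detent housing (24 mm high) reaches 173 mm out on its +y side. A shelf hangs over the worktop beyond world x = 0.67, 0.18 m up.
- hub (a point): centre of the turning axis at the level of the disc's top face (26 mm above the worktop). A square steel hub, 76 x 76 mm and 10 mm high above the disc, turns with the disc and is the inner stop of the nests.
- dial (a joint): angle of the turning disc (204 mm across), rad, counter-clockwise from above, 0 at the start, stops at -0.2 and 4.91. Sprung detents at 0, 1.571, 3.142, 4.712: about 1.1 N m breaks it out, within 0.06 rad it snaps home, between them it turns easily. At detent k*1.571 seat k is at the front. Light taps do not turn it.
- mallet: small block mallet standing on its head: black plastic head 44 (x) x 22 (y) x 24 (z) mm, striking faces at x = +-22 mm; square wooden handle 20 x 20 mm straight up from the head's middle, from 24 to 73 mm above the head's underside. Origin at the centre of the head's underside, z up the handle. 0.3 kg.
- tray: loose open grey tray, 140 (x) x 200 (y) x 25 (z) mm outside, walls 4 mm, floor about 4 mm thick; origin at the centre of its underside. 0.5 kg.
- nest_0: aluminium connector nest in seat 0 (may be absent): block 24 (x) x 64 (y) x 22 (z) mm, grip rib 12 x 22 x 18 mm on top; 0.12 kg; origin: centre of underside; x points at the hub. Stuck, it is 76 to 80 mm from the axis, a sprung roller on the middle of either end holds it with 4 to 7 N each; pushed at one end it swings about the other. Free under 62 mm from the axis; the hub stops it at 50 mm.
- nest_1: aluminium connector nest in seat 1 (may be absent): block 24 (x) x 64 (y) x 22 (z) mm, grip rib 12 x 22 x 18 mm on top; 0.12 kg; origin: centre of underside; x points at the hub. Stuck, it is 76 to 80 mm from the axis, a sprung roller on the middle of either end holds it with 4 to 7 N each; pushed at one end it swings about the other. Free under 62 mm from the axis; the hub stops it at 50 mm.
- nest_2: aluminium connector nest in seat 2 (may be absent): block 24 (x) x 64 (y) x 22 (z) mm, grip rib 12 x 22 x 18 mm on top; 0.12 kg; origin: centre of underside; x points at the hub. Stuck, it is 76 to 80 mm from the axis, a sprung roller on the middle of either end holds it with 4 to 7 N each; pushed at one end it swings about the other. Free under 62 mm from the axis; the hub stops it at 50 mm.
- nest_3: aluminium connector nest in seat 3 (may be absent): block 24 (x) x 64 (y) x 22 (z) mm, grip rib 12 x 22 x 18 mm on top; 0.12 kg; origin: centre of underside; x points at the hub. Stuck, it is 76 to 80 mm from the axis, a sprung roller on the middle of either end holds it with 4 to 7 N each; pushed at one end it swings about the other. Free under 62 mm from the axis; the hub stops it at 50 mm.
- seat_0 (a point): point on the disc's top, 78 mm from the axis, at the middle of seat 0; turns with the disc. Clip posts (26 mm high) stand 53 mm to either side of it. A pin (10 mm thick, 20 mm high) 98 mm from the axis stands before the middle of the nest's outer face, so the mallet reaches only its two halves, about 23 mm to either side.
- seat_1 (a point): point on the disc's top, 78 mm from the axis, at the middle of seat 1; turns with the disc. Clip posts (26 mm high) stand 53 mm to either side of it. A pin (10 mm thick, 20 mm high) 98 mm from the axis stands before the middle of the nest's outer face, so the mallet reaches only its two halves, about 23 mm to either side.
- seat_2 (a point): point on the disc's top, 78 mm from the axis, at the middle of seat 2; turns with the disc. Clip posts (26 mm high) stand 53 mm to either side of it. A pin (10 mm thick, 20 mm high) 98 mm from the axis stands before the middle of the nest's outer face, so the mallet reaches only its two halves, about 23 mm to either side.
- seat_3 (a point): point on the disc's top, 78 mm from the axis, at the middle of seat 3; turns with the disc. Clip posts (26 mm high) stand 53 mm to either side of it. A pin (10 mm thick, 20 mm high) 98 mm from the axis stands before the middle of the nest's outer face, so the mallet reaches only its two halves, about 23 mm to either side.
- post_0 (a point): top of upright index post 0, 66 mm above the disc, 92 mm from the axis; steel, 12 mm thick, black cap 16 mm thick on its top 12 mm. From above it stands 45 degrees clockwise from seat 0: with seat 0 at the front, post 0 is at left front. Pushing a post from left front to right front brings the next seat (k+1) to the front.
- post_1 (a point): top of upright index post 1, 66 mm above the disc, 92 mm from the axis; steel, 12 mm thick, black cap 16 mm thick on its top 12 mm. From above it stands 45 degrees clockwise from seat 1: with seat 1 at the front, post 1 is at left front. Pushing a post from left front to right front brings the next seat (k+1) to the front.
- post_2 (a point): top of upright index post 2, 66 mm above the disc, 92 mm from the axis; steel, 12 mm thick, black cap 16 mm thick on its top 12 mm. From above it stands 45 degrees clockwise from seat 2: with seat 2 at the front, post 2 is at left front. Pushing a post from left front to right front brings the next seat (k+1) to the front.
- post_3 (a point): top of upright index post 3, 66 mm above the disc, 92 mm from the axis; steel, 12 mm thick, black cap 16 mm thick on its top 12 mm. From above it stands 45 degrees clockwise from seat 3: with seat 3 at the front, post 3 is at left front. Pushing a post from left front to right front brings the next seat (k+1) to the front.
- tape: bystander: roll of black tape lying flat, 68 mm across, 19 mm high, origin at the centre of its underside
- bushing: bystander: white bushing lying on its side, 14 (x) x 38 (y) x 14 (z) mm, origin at the centre of its underside
- connector: bystander: grey cable connector lying flat, 26 (x) x 64 (y) x 24 (z) mm, origin at the centre of its underside
- plug: bystander: black cable connector lying flat, 26 (x) x 64 (y) x 24 (z) mm, origin at the centre of its underside
There are look-alikes about, which are no part of the job. Of the things that look like the mallet, take the one that is nearest to the robot's base at the start.

How it is judged (in metres and radians):
On the way, in this order (a step that is already met when the one before it is completed fails the run):
1. the mallet is lifted off the worktop (height (world z) of mallet above 0.015 m), for 0.2 s.
2. every nest is tapped free of its clips, towards the hub, on the disc (horizontal distance between each of nest_0, nest_1, nest_2, nest_3 and hub below 0.064 m and height (world z) of each of nest_0, nest_1, nest_2, nest_3 below 0.034 m), for 0.2 s.
3. the mallet stands upright on the worktop, clear of the table (height (world z) of mallet below 0.006 m and angle between mallet's own z axis and vertical below 0.15 rad and horizontal distance between mallet and hub above 0.15 m and contact force between the fingers and mallet below 0.1 N), for 0.2 s.
At the end, for the whole second after the job is handed in: Every nest present stands upright (0.3 rad), at rest, on the tray floor (origin within 66 mm in x, 96 mm in y of the tray's, at most 14 mm above its underside); mallet upright (0.15 rad) on the worktop, 150 mm or more from the hub; dial within 0.05 rad of a detent (x of nest_0 in the frame of tray between -0.066 and 0.066 m and y of nest_0 in the frame of tray between -0.096 and 0.096 m and z of nest_0 in the frame of tray between -0.005 and 0.014 m and angle between each of nest_0, nest_1, nest_2, nest_3's own z axis and vertical below 0.3 rad and linear speed of each of nest_0, nest_1, nest_2, nest_3, mallet below 0.02 m/s and x of nest_1 in the frame of tray between -0.066 and 0.066 m and y of nest_1 in the frame of tray between -0.096 and 0.096 m and z of nest_1 in the frame of tray between -0.005 and 0.014 m and x of nest_2 in the frame of tray between -0.066 and 0.066 m and y of nest_2 in the frame of tray between -0.096 and 0.096 m and z of nest_2 in the frame of tray between -0.005 and 0.014 m and x of nest_3 in the frame of tray between -0.066 and 0.066 m and y of nest_3 in the frame of tray between -0.096 and 0.096 m and z of nest_3 in the frame of tray between -0.005 and 0.014 m and height (world z) of mallet between -0.006 and 0.006 m and angle between mallet's own z axis and vertical below 0.15 rad and horizontal distance between mallet and hub above 0.15 m and (value of joint dial between -0.05 and 0.05 rad or value of joint dial between 1.5208 and 1.6208 rad or value of joint dial between 3.09159 and 3.19159 rad or value of joint dial between 4.66239 and 4.76239 rad)); the robot touches nothing.
It fails at once if the gripper touches a nest before it is tapped free of its clips ((horizontal distance between nest_0 and hub between 0.066 and 0.1 m and height (world z) of nest_0 below 0.04 m and contact force between the fingers and nest_0 above 0.5 N) or (horizontal distance between nest_1 and hub between 0.066 and 0.1 m and height (world z) of nest_1 below 0.04 m and contact force between the fingers and nest_1 above 0.5 N) or (horizontal distance between nest_2 and hub between 0.066 and 0.1 m and height (world z) of nest_2 below 0.04 m and contact force between the fingers and nest_2 above 0.5 N) or (horizontal distance between nest_3 and hub between 0.066 and 0.1 m and height (world z) of nest_3 below 0.04 m and contact force between the fingers and nest_3 above 0.5 N)).
It fails at once if a nest is cocked by more than 0.2 rad (12 mm lead of one end) while both clips still hold it ((horizontal distance between nest_0 and hub between 0.0705 and 0.1 m and height (world z) of nest_0 below 0.04 m and angle between the x axis of nest_0 and the x axis of seat_0, either way round above 0.2 rad) or (horizontal distance between nest_1 and hub between 0.0705 and 0.1 m and height (world z) of nest_1 below 0.04 m and angle between the x axis of nest_1 and the y axis of seat_0, either way round above 0.2 rad) or (horizontal distance between nest_2 and hub between 0.0705 and 0.1 m and height (world z) of nest_2 below 0.04 m and angle between the x axis of nest_2 and the x axis of seat_0, either way round above 0.2 rad) or (horizontal distance between nest_3 and hub between 0.0705 and 0.1 m and height (world z) of nest_3 below 0.04 m and angle between the x axis of nest_3 and the y axis of seat_0, either way round above 0.2 rad)).
It fails at once if a nest is struck in its seat while the seat is not at the front ((horizontal distance between nest_0 and hub between 0.066 and 0.1 m and height (world z) of nest_0 below 0.04 m and contact force between mallet and nest_0 above 1 N and x of nest_0 in the frame of indexer above -0.05 m) or (horizontal distance between nest_1 and hub between 0.066 and 0.1 m and height (world z) of nest_1 below 0.04 m and contact force between mallet and nest_1 above 1 N and x of nest_1 in the frame of indexer above -0.05 m) or (horizontal distance between nest_2 and hub between 0.066 and 0.1 m and height (world z) of nest_2 below 0.04 m and contact force between mallet and nest_2 above 1 N and x of nest_2 in the frame of indexer above -0.05 m) or (horizontal distance between nest_3 and hub between 0.066 and 0.1 m and height (world z) of nest_3 below 0.04 m and contact force between mallet and nest_3 above 1 N and x of nest_3 in the frame of indexer above -0.05 m)).
It fails at once if a nest is struck hard (over 60 N) (contact force between mallet and nest_0 above 60 N or contact force between mallet and nest_1 above 60 N or contact force between mallet and nest_2 above 60 N or contact force between mallet and nest_3 above 60 N).
It fails at once if a bystander (tape, bushing, connectors) is shifted by more than 30 mm (distance of any of tape, bushing, connector, plug from where it was at the start of the episode above 0.03 m).
Of nest_0, nest_1, nest_2, nest_3 only 3 to 4 are there at a start; the rules pass over those that are not, and their reading is None.
At some moment in a run one of tray may be knocked a few centimetres aside while the robot is not near it.
It also fails if it takes over 210 s, if anything falls off the work surface, if the arm or the gripper's body presses on something with over 40 N, if the wrist force passes 120 N, or if a joint passes its speed limit or range.

### The arm

A 7-joint arm with a two-finger parallel gripper is mounted at the origin on a cart in front of the work surface, level with it; the furniture and walls round the work are solid. World frame = base frame: x ahead of the robot, y to its left, z up, the work surface at z = 0. Lengths are in mm, angles in rad, forces in N, time in s.
With the tool pointing down it reaches from about 425 to 875 mm from the base axis. Payload 9.9 kg.
Tool frame: the origin (TCP) lies midway between the tips of the shut fingers; the grasp point (between the pads) lies 19 mm behind it (ctrl.grasp_offset is the distance from the TCP to the grasp point, in mm); z points along the fingers, y is the line along which they close (so a half turn about z gives the same grasp; the last joint's range is limited). The gripper opens to 85 mm and grips with 20 to 120 N. Pads are 22 mm wide; open, the fingers measure 114 mm over their backs; the gripper's body (76 mm by 85 mm) begins 54 mm behind the grasp point. The pads swing forward as they close: fully open they stand 13 mm farther back than shut.
Start: joints at [1.256, 0.576, 0.025, 1.437, -0.015, 1.129, -0.057], TCP at [154.415, -657.104, 231.289] pointing down, gripper open.
Joint ranges: [-2.76, 2.76], [-0.34, 2.15], [-1.52, 1.57], [0.19, 2.46], [-1.09, 4.23], [0.17, 1.99], [-2.82, 2.82]. Speed limits (rad/s): [2.22, 2.22, 3.01, 3.01, 3.14, 3.14, 3.14].

### API

Orientations are given as a unit quaternion [x, y, z, w].
In Python, from station import status, optics, job, finder, ctrl gives the robot as it stands.
- The arm moves only by the shell command python3 -m pendant 'ROWS' [FORCE]. ROWS is JSON, a list of rows, each a list of 5 numbers: the shift along the tool's x, y, z each as a share of 8 cm, from -1 to 1, then the turn about the tool's z as a share of 5 degrees, from -1 to 1, then the opening in per cent of the stroke, from 0 (shut) to 100 (fully open). In form: [[tx, ty, tz, twist, claw], ...]. A call has 1 to 5 rows; each row shifts and turns the commanded pose from where the row before left it, along the tool's axes as they then stand; what a row does not reach is not made up. A row lasts 1/10 s, in which the tool goes at most 50 mm and 8.59 degrees, less where a joint would pass 70% of its speed; a pose out of reach is approached as far as the arm can. A call with a number of a shift or a turn outside -1 to 1 is refused whole. A call with a gripper value outside its range is refused whole. The fingers move at their own pace and stop on an object; FORCE is the grip in N (left out, the last holds). Time passes only in rows, so rows that do not move let the fingers close. It gives the time, the measured TCP pose, the force, the opening and the grip force at its end, in the units of the state.
- status.observe(): the state, without advancing time (a new reading comes with each control period).
- optics.snapshot(name): name is "scene" or "side" or "wrist"; returns a dict with "image" (420x560x3 uint8, blue, green, red), "fx", "fy", "cx", "cy" (pixels), "camera_from_world" (4x4, takes a point from world to camera coordinates). Camera axes: x right, y down, z forward; pixel columns grow to the right and rows downward; lengths in mm; the calibration is good to about 2 mm. A picture is of the moment at which its call begins. There is no depth.
- job.hand_in(): hands the job in; it is judged then, once.
Trained networks look in a picture, given as the dict that the camera call returned (one of the last four; its "shot" number tells which), for a name from the list of things; names that differ only in an ending like _2 or _b are one class to them, and where a whole thing is asked for, a point or a joint stands for the part that bears it (a point fixed in the world has none). Each returns a list of dicts, best first, with "confidence" (0 to 1); they miss things now and then, are a little off and sometimes report something else, mostly with a low value. They report only what shows in the picture. A call takes as long as a camera call. They do not tell look-alikes from the thing itself.
- finder.spot_in(picture, name): "bbox" ([centre column, centre row, width, height] in pixels, round what is visible of it).
- finder.trace(picture, name): "pixels" (420x560 bool, what is visible of it) and "bbox" ([centre column, centre row, width, height] in pixels, round what is visible of it).
- finder.spot_point(picture, name): "location" ([column, row] in pixels: a listed point, or the origin of a listed thing).
The state is a dict: "time": time; "joint_pos": joint angles; "qvel": joint speeds; "joint_efforts": joint torques, N m; "tool_pos": TCP position; "eef_rot": TCP orientation; "wrist_force": force on the tool from outside, world axes, zero at the start; "ft_torque": the same for the moment, N m; "gripper_width": finger opening in mm; "gripper_force": force on a finger pad.
Only numpy, scipy, OpenCV 4.12 (cv2) and the standard library are available. Lean on these libraries where they do the work, as an engineer would, in place of code of your own. Each camera call takes 0.05 s, during which the arm holds its last target. There are 200 camera calls.

## Working session

There is one attempt and no reset: what is moved stays moved. The work goes in short steps, Python scripts to look and compute and a shell command to move; the robot and the scene stay as the last step left them, time stands still between calls to the robot, and variables do not carry over. Pictures are saved under pics/ and viewed, at most 14 in all, crops included, and the job is handed in when it is done.

```bash
ls; mkdir -p pics; cat > h.py <<'E'
import numpy as np, cv2
from scipy.spatial.transform import Rotation as R
from station import status, optics, job, finder, ctrl
def snap(n, save=None):
    p=optics.snapshot(n)
    if save: cv2.imwrite('pics/%s.png'%save, np.asarray(p['image']))
    return p
def ray(p,uv):
    T=np.array(p['camera_from_world']); Rm=T[:3,:3]; t=T[:3,3]
    d=Rm.T@np.array([(uv[0]-p['cx'])/p['fx'],(uv[1]-p['cy'])/p['fy'],1]); return -Rm.T@t, d
def at_z(p,uv,z):
    c,d=ray(p,uv); return c+d*(z-c[2])/d[2]
def proj(p,X):
    T=np.array(p['camera_from_world']); q=T[:3,:3]@np.array(X,float)+T[:3,3]
    return np.array([p['fx']*q[0]/q[2]+p['cx'],p['fy']*q[1]/q[2]+p['cy']])
def state():
    s=status.observe(); r=R.from_quat(s['eef_rot'])
    print('t',s['time'],'tcp',np.round(s['tool_pos'],1),'x',np.round(r.as_matrix()[:,0],3),'z',np.round(r.as_matrix()[:,2],3),'w',round(s['gripper_width'],1),'gf',round(s['gripper_force'],1),'F',np.round(s['wrist_force'],1)); return s
def delta(goal):
    "rows units (8cm) in tool axes from measured tcp to goal"
    s=status.observe(); m=R.from_quat(s['eef_rot']).as_matrix()
    return np.round(m.T@(np.array(goal)-s['tool_pos'])/80,3)
E
python3 - <<'E'
from h import *
state(); print(ctrl.grasp_offset)
P={n:snap(n,n+'0') for n in ('scene','side')}
Z={'indexer':0,'hub':26,'mallet':0,'tray':0,'nest_0':26,'seat_0':26,'post_0':92,'tape':0,'bushing':0,'connector':0,'plug':0}
for n,p in P.items():
    print(n,'cam',np.round(ray(p,(280,210))[0]),np.round(ray(p,(280,210))[1],2))
    for k,z in Z.items():
        print(k,[(round(r['confidence'],2),np.round(r['location']).astype(int).tolist(),np.round(at_z(p,r['location'],z)).astype(int).tolist()[:2]) for r in finder.spot_point(p,k)[:6]])
E
```

```text
pics
t 0.0 tcp [ 154.4 -656.7  230.4] x [ 0.973  0.229 -0.   ] z [-0.     0.002 -1.   ] w 85.6 gf 0.0 F [-0.9  0.4  0.3]
18.700000000000003
scene cam [-99. 362. 774.] [ 0.59 -0.31 -0.74]
indexer [(0.94, [285, 206], [526, 17])]
hub [(0.57, [285, 203], [516, 23])]
mallet [(0.84, [202, 219], [578, 236]), (0.51, [185, 265], [456, 320])]
tray [(0.9, [384, 199], [436, -250]), (0.66, [261, 217], [517, 92])]
nest_0 [(0.78, [312, 191], [525, -63]), (0.74, [270, 184], [601, 27]), (0.71, [265, 216], [496, 92])]
seat_0 [(0.91, [302, 224], [432, 15]), (0.89, [274, 188], [581, 23]), (0.74, [311, 190], [528, -64]), (0.7, [261, 216], [500, 102]), (0.48, [386, 200], [410, -230])]
post_0 [(0.94, [279, 208], [454, 72]), (0.8, [293, 162], [589, -35]), (0.78, [252, 183], [560, 97]), (0.65, [321, 191], [461, -49])]
tape [(0.95, [259, 264], [385, 158])]
bushing [(0.52, [336, 236], [378, -54])]
connector [(0.7, [169, 308], [362, 384])]
plug [(0.58, [170, 235], [561, 328])]
side cam [  147. -1116.   573.] [ 0.27  0.9  -0.35]
indexer [(0.73, [290, 251], [513, 24]), (0.32, [278, 211], [570, 329])]
hub [(0.73, 
[... 186 characters left out ...]
, 255], [522, -62]), (0.59, [302, 254], [521, -51]), (0.58, [278, 230], [507, 113]), (0.48, [318, 237], [597, 33]), (0.18, [255, 216], [474, 243])]
seat_0 [(0.8, [317, 238], [591, 29]), (0.79, [265, 247], [442, 18]), (0.66, [303, 255], [521, -59])]
post_0 [(0.93, [257, 217], [437, 73]), (0.92, [324, 227], [577, -55]), (0.81, [278, 235], [455, -60]), (0.76, [299, 208], [566, 98]), (0.39, [318, 235], [546, -97])]
tape [(0.63, [299, 208], [643, 323]), (0.58, [232, 238], [385, 164]), (0.22, [258, 213], [505, 327])]
bushing [(0.23, [314, 237], [608, 90])]
connector [(0.63, [215, 210], [379, 411]), (0.48, [290, 250], [516, 33]), (0.41, [241, 216], [447, 324])]
plug [(0.58, [279, 211], [572, 321])]
```

View pics/scene0.png

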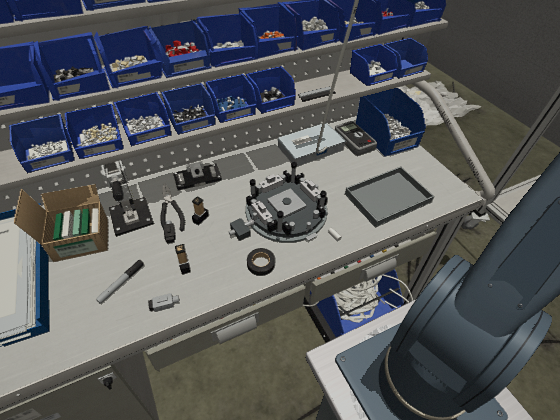

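View pics/side0.png

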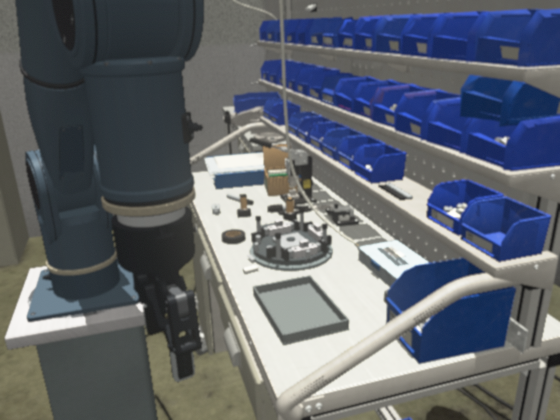

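```bash
for i in 1 2; do :; done
python3 -m pendant '[[0.44,-0.355,-0.09,0,60],[0.44,-0.355,-0.09,0,60],[0.44,-0.355,-0.09,0,60],[0.44,-0.355,-0.09,0,60],[0.44,-0.355,-0.09,0,60]]' 100
python3 -m pendant '[[0.44,-0.355,-0.09,0,60],[0.44,-0.355,-0.09,0,60],[0.44,-0.355,-0.09,0,60],[0.44,-0.355,-0.09,0,60],[0.44,-0.355,-0.09,0,60]]'
python3 -m pendant '[[0.1,-0.5,-0.09,0,60],[0.1,-0.5,-0.09,0,60],[0.1,-0.5,-0.09,0,60],[0.1,-0.5,-0.09,0,60],[0.1,-0.5,-0.09,0,60]]'
python3 - <<'E'
from h import *
state(); p=snap('wrist','w1'); print(ray(p,(280,210)),proj(p,[515,22,26]),proj(p,[436,-252,0]))
E
```

```text
time: 1.7
tool_pos: [294.2, -477.1, 267.8]
eef_rot: [0.993, 0.115, 0.0, 0.0]
wrist_force: [0.7, -0.0, -0.3]
gripper_width: 51.2
gripper_force: 0.0
time: 2.2
tool_pos: [433.0, -298.6, 303.9]
eef_rot: [0.993, 0.115, 0.0, 0.0]
wrist_force: [0.4, -1.2, 1.3]
gripper_width: 51.2
gripper_force: 0.0
time: 2.7
tool_pos: [425.0, -94.7, 339.8]
eef_rot: [0.993, 0.115, 0.0, 0.0]
wrist_force: [1.4, 0.9, 0.7]
gripper_width: 51.4
gripper_force: 0.0
t 2.7 tcp [425.  -94.7 339.8] x [0.974 0.229 0.001] z [ 0.001 -0.    -1.   ] w 51.4 gf 0.0 F [1.4 0.9 0.7]
(array([500.81384016, -77.3503933 , 483.15507706]), array([-0.28049362, -0.08030859, -0.9566932 ])) [205.32408107  83.49156816] [376.28496902 182.65454948]
```

```bash

python3 -m pendant '[[0.41,-0.375,0,0,60],[0.41,-0.375,0,0,60],[0.41,-0.375,0,0,60],[0,0,0,0,60]]' |head -2
python3 - <<'E'
from h import *
state(); p=snap('wrist','w2')
Z={'indexer':0,'hub':26,'nest_0':26,'seat_0':26,'post_0':92,'mallet':0,'tape':0}
for k,z in Z.items():
        print(k,[(round(r['confidence'],2),np.round(r['location']).astype(int).tolist(),np.round(at_z(p,r['location'],z),1).tolist()[:2]) for r in finder.spot_point(p,k)[:6]])
E
```

```text
time: 3.15
tool_pos: [502.7, 19.6, 339.0]
t 3.15 tcp [502.7  19.6 339. ] x [0.972 0.236 0.002] z [ 0.001  0.003 -1.   ] w 51.2 gf 0.0 F [-0.9 -0.4  0.1]
indexer [(0.58, [274, 161], [510.2, 24.3])]
hub [(0.89, [279, 164], [511.7, 17.7])]
nest_0 [(0.94, [286, 106], [589.9, 27.2]), (0.72, [223, 156], [503.1, 96.7]), (0.69, [331, 169], [522.1, -56.5]), (0.37, [330, 170], [520.7, -56.7])]
seat_0 [(0.9, [222, 156], [503.5, 98.0]), (0.89, [271, 215], [433.6, 11.0]), (0.86, [329, 171], [518.6, -54.8]), (0.69, [283, 105], [590.1, 30.7])]
post_0 [(0.86, [227, 110], [568.1, 94.4]), (0.76, [322, 227], [454.6, -54.5]), (0.66, [336, 125], [581.2, -34.0]), (0.65, [222, 219], [435.2, 75.2])]
mallet [(0.83, [74, 147], [459.6, 319.0]), (0.81, [131, 75], [579.0, 245.8])]
tape [(0.72, [174, 219], [383.2, 158.7]), (0.31, [68, 70], [565.5, 332.1])]
```

View pics/w2.png

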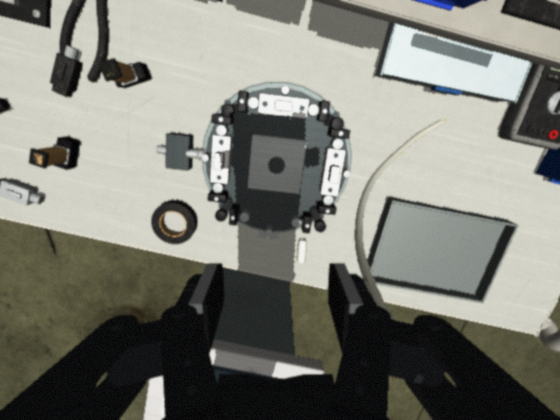

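```bash

python3 -m pendant '[[0.03,-0.54,0.1,0,60],[0.03,-0.54,0.1,0,60],[0.03,-0.54,0.1,0,60],[0.03,-0.54,0.1,0,60]]' |head -2
python3 -m pendant '[[0.03,-0.54,0.1,0,60],[0.03,-0.54,0.1,0,60],[0.03,-0.54,0.1,0,60],[0,0,0,0,60]]' |head -2
python3 - <<'E'
from h import *
state(); p=snap('wrist'); cv2.imwrite('pics/w3.png',cv2.resize(p['image'],(800,600)))
for k,z in {'mallet':0}.items():
        print(k,[(round(r['confidence'],2),np.round(r['location']).astype(int).tolist(),np.round(at_z(p,r['location'],z),1).tolist()[:2]) for r in finder.spot_point(p,k)[:6]])
for r in finder.trace(p,'mallet'): print(r['confidence'],r['bbox'],cv2.minAreaRect(np.argwhere(r['pixels'])[:,::-1].astype(np.float32)))
E
```

```text
time: 3.95
tool_pos: [470.0, 185.1, 307.4]
time: 4.35
tool_pos: [444.9, 317.7, 282.5]
t 4.35 tcp [444.9 317.7 282.5] x [ 0.972  0.236 -0.002] z [-0.002  0.003 -1.   ] w 51.3 gf 0.0 F [-0.4 -0.  -0.2]
mallet [(0.88, [278, 166], [454.0, 317.5]), (0.82, [361, 83], [577.9, 241.9])]
0.98 [275.6, 168.4, 24.8, 40.1] ((275.7521667480469, 169.2922821044922), (21.839740753173828, 36.77427291870117), 15.52410888671875)
```

View pics/w3.png

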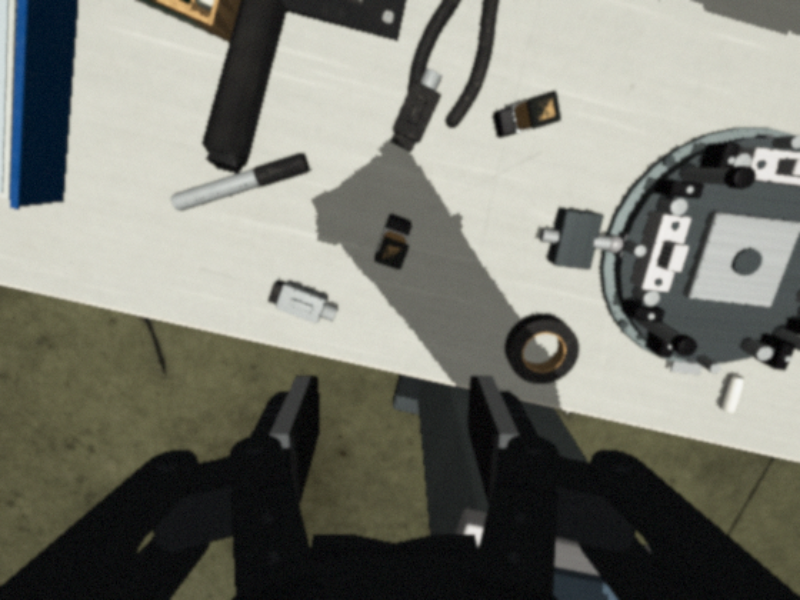

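```bash
cat >> h.py <<'E'
MALLET=[(0,0,12,44,22,24),(0,0,48.5,20,20,49)]
NEST=[(0,0,11,24,64,22),(0,0,31,12,22,18)]
def sil(p,boxes,x,y,z,yaw,S=4):
    im=np.zeros((420*S,560*S),np.uint8); c,s=np.cos(yaw),np.sin(yaw)
    for b in boxes:
        q=[]
        for i in (-.5,.5):
            for j in (-.5,.5):
                for k in (-.5,.5):
                    u,v,w=b[0]+i*b[3],b[1]+j*b[4],b[2]+k*b[5]; q.append(proj(p,[x+c*u-s*v,y+s*u+c*v,z+w])*S+S/2)
        cv2.fillConvexPoly(im,cv2.convexHull(np.round(np.array(q)).astype(np.int32)),1)
    return cv2.resize(im.astype(np.float32),(560,420),interpolation=cv2.INTER_AREA)
def fit(p,mask,boxes,x,y,z,yaw):
    from scipy.optimize import minimize
    m=np.asarray(mask).astype(np.float32)
    f=lambda v: np.abs(sil(p,boxes,x+v[0],y+v[1],z,yaw+v[2]/50)-m).sum()/m.sum()
    r=min((minimize(f,[0,0,a],method='Nelder-Mead',options=dict(initial_simplex=[[0,0,a],[6,0,a],[0,6,a],[0,0,a+8]])) for a in (-12,0,12)),key=lambda r:r.fun)
    return np.round([x+r.x[0],y+r.x[1],yaw+r.x[2]/50,r.fun],3)
E
python3 - <<'E'
from h import *
p=snap('wrist')
for r in finder.trace(p,'mallet'): print(r['confidence'],r['bbox'],fit(p,r['pixels'],MALLET,454,317,0,-0.03))
E
```

```text
0.8 [268.4, 169.9, 23.9, 41.2] [ 4.52176e+02  3.21351e+02 -1.00000e-01  6.10000e-02]
0.65 [456.6, 176.9, 37.2, 59.0] [4.47420e+02 3.23146e+02 5.80000e-02 1.42900e+00]
0.58 [360.6, 81.8, 48.1, 32.9] [4.47420e+02 3.23146e+02 5.80000e-02 1.69500e+00]
0.2 [466.7, 174.1, 186.6, 175.4] [4.47420e+02 3.23146e+02 5.80000e-02 1.03400e+00]
```

```bash

python3 -m pendant '[[0,0,0,0.97,60],[0,0,0,0.97,60],[0,0,0,0.97,60],[0,0,0,0.97,60],[0,0,0,0,60]]' |head -2
python3 - <<'E'
from h import *
state(); p=snap('wrist')
for r in finder.trace(p,'mallet')[:2]: print(r['confidence'],r['bbox'],fit(p,r['pixels'],MALLET,453,320,0,-0.06))
p=snap('scene')
for r in finder.trace(p,'mallet')[:2]: print(r['confidence'],r['bbox'],fit(p,r['pixels'],MALLET,453,320,0,-0.06))
print(delta([453,320,130]))
E
```

```text
time: 5.1
tool_pos: [448.4, 310.7, 283.8]
t 5.1 tcp [448.4 310.7 283.8] x [ 0.994 -0.111  0.001] z [ 0.001 -0.    -1.   ] w 51.4 gf 0.0 F [ 0.7 -0.9  0.3]
0.76 [322.5, 55.4, 42.7, 43.0] [ 4.51245e+02  3.18111e+02 -2.27000e-01  1.70100e+00]
0.73 [266.1, 172.8, 19.9, 35.2] [ 4.51403e+02  3.21635e+02 -1.09000e-01  7.60000e-02]
0.56 [199.9, 211.6, 12.4, 25.1] [ 4.67224e+02  3.20455e+02 -5.80000e-02  2.05300e+00]
0.51 [183.2, 260.1, 16.9, 33.2] [ 4.55223e+02  3.21292e+02 -1.25000e-01  8.00000e-02]
[ 0.05  -0.111  1.919]
```

```bash

python3 -m pendant '[[0.05,-0.13,0.3,0,60],[0,0,0.5,0,60],[0,0,0.5,0,60],[0,0,0.5,0,60],[0,0,0.3,0,60]]' |head -2
python3 -m pendant '[[0,0,0.4,0,60],[0,0,0.3,0,60],[0,0,0.2,0,60],[0,0,0.13,0,60],[0,0,0,0,60]]'
python3 -c "
from h import *
print(delta([453,321.5,33]))"
```

```text
time: 5.8
tool_pos: [451.9, 320.9, 112.6]
time: 6.3
tool_pos: [452.4, 321.6, 31.9]
eef_rot: [0.999, -0.054, -0.001, 0.001]
wrist_force: [0.6, -0.3, 0.1]
gripper_width: 51.6
gripper_force: 0.0
[ 0.008  0.    -0.014]
```

```bash

python3 -m pendant '[[0,0,0,0,0],[0,0,0,0,0],[0,0,0,0,0],[0,0,0,0,0],[0,0,0,0,0]]' 100
python3 -m pendant '[[0,0,0,0,0],[0,0,-0.2,0,0],[0,0,-0.4,0,0],[0,0,-0.5,0,0],[0,0,-0.5,0,0]]'
python3 -c "
from h import *
state();p=snap('side'); 
for q in (snap('scene'),p):
  for r in finder.trace(q,'mallet')[:2]: print(r['confidence'],r['bbox'],proj(q,[453,321,130+33]))
"
```

```text
time: 6.8
tool_pos: [453.4, 322.4, 34.0]
eef_rot: [0.999, -0.054, 0.001, -0.001]
wrist_force: [-1.3, -1.1, 6.9]
gripper_width: 18.7
gripper_force: 97.8
time: 7.3
tool_pos: [452.2, 321.5, 162.1]
eef_rot: [0.999, -0.054, -0.001, 0.0]
wrist_force: [1.3, 1.2, -4.8]
gripper_width: 18.9
gripper_force: 97.8
t 7.3 tcp [452.2 321.5 162.1] x [ 0.994 -0.107 -0.001] z [-0.001 -0.001 -1.   ] w 18.9 gf 97.8 F [ 1.3  1.2 -4.8]
0.83 [201.9, 211.9, 12.9, 27.6] [172.75126553 221.91754234]
0.63 [171.9, 219.3, 16.9, 39.2] [172.75126553 221.91754234]
0.72 [290.4, 210.3, 14.8, 23.7] [240.42040776 166.56687224]
0.5 [317.2, 232.8, 17.5, 19.5] [240.42040776 166.56687224]
```

```bash

python3 -m pendant '[[0,0,0,-0.887,0],[0,0,0,-0.887,0],[0,0,0,-0.887,0],[0,0,0,0,0]]' |head -2
python3 -m pendant '[[-0.148,0.515,0,0,0],[-0.148,0.515,0,0,0],[-0.148,0.515,0,0,0],[-0.148,0.515,0,0,0],[-0.148,0.515,0,0,0]]' |head -3
python3 - <<'E'
from h import *
state(); print(delta([419.1,109.7,103]))
p=snap('wrist'); cv2.imwrite('pics/w4.png',cv2.resize(p['image'],(800,600)))
for k,z in {'hub':26,'seat_0':26,'post_0':92}.items():
        print(k,[(round(r['confidence'],2),np.round(r['location']).astype(int).tolist(),np.round(at_z(p,r['location'],z),1).tolist()[:2]) for r in finder.spot_point(p,k)[:6]])
for r in finder.trace(p,'nest_1')[:4]: 
    if r['confidence']<.4: continue
    c=at_z(p,r['bbox'][:2],46)[:2]; a=c-[511,20.5]; yaw=np.arctan2(-a[1],-a[0]); print(c,fit(p,r['pixels'],NEST,c[0],c[1],26,yaw))
E
```

```text
time: 7.9
tool_pos: [451.9, 321.1, 159.0]
time: 8.4
tool_pos: [418.4, 108.4, 160.0]
eef_rot: [0.998, 0.061, -0.001, 0.0]
t 8.4 tcp [418.4 108.4 160. ] x [ 0.993  0.122 -0.002] z [-0.002 -0.    -1.   ] w 18.6 gf 98.7 F [ 1.1 -0.2 -3.1]
[ 0.012 -0.016  0.713]
hub [(0.74, [396, 106], [512.8, 19.7])]
seat_0 [(0.87, [488, 105], [522.3, -54.8]), (0.86, [383, 199], [433.6, 12.6]), (0.62, [300, 108], [501.5, 98.0])]
post_0 [(0.68, [326, 206], [438.4, 75.5]), (0.67, [514, 205], [455.4, -53.2])]
[501.77840829  96.95196895] [ 5.01387e+02  9.75690e+01 -1.44900e+00  2.80000e-02]
[521.83443125 -53.42611308] [ 5.20876e+02 -5.61810e+01  1.70100e+00  6.40000e-02]
[576.99538914  30.15265892] [ 5.90063e+02  3.08860e+01 -3.03300e+00  3.80000e-02]
```

View pics/w4.png

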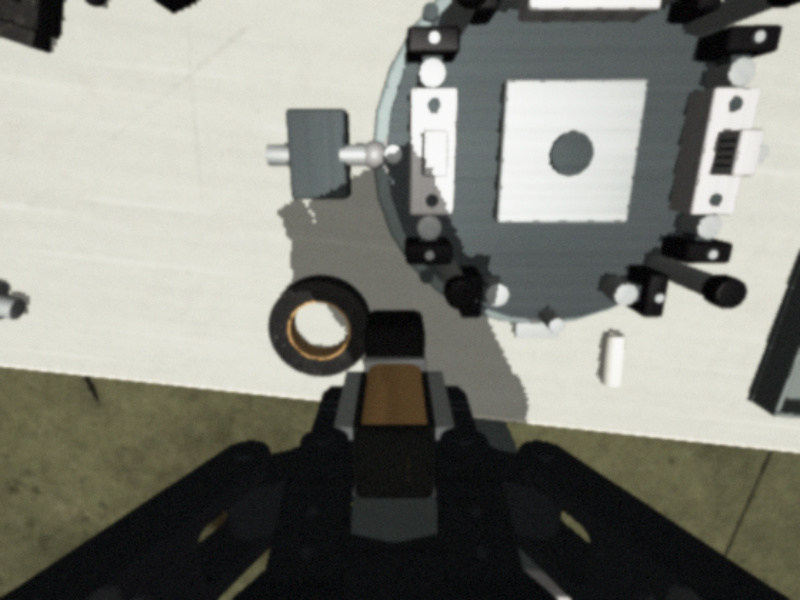

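```bash

python3 -m pendant '[[0,-0.01,0.25,0,0],[0,0,0.25,0,0],[0,0,0.2,0,0],[0,0,0,0,0]]' |head -2
for i in 1; do
python3 -m pendant '[[0,0.12,0,0,0],[0,0.12,0,0,0],[0,0.12,0,0,0],[0,0.12,0,0,0],[0,0.12,0,0,0]]' |head -4
python3 -m pendant '[[0,0.12,0,0,0],[0,0.12,0,0,0],[0,0.12,0,0,0],[0,0.12,0,0,0],[0,0.12,0,0,0]]' |head -4
done
python3 - <<'E'
from h import *
state(); c,s=np.cos(.122),np.sin(.122)
print(np.array([[c,s],[-s,c]])@(np.array(status.observe()['tool_pos'])[:2]-[511.1,20.7]))
E
```

```text
time: 9.05
tool_pos: [418.4, 112.2, 103.1]
time: 9.55
tool_pos: [423.7, 64.6, 105.3]
eef_rot: [0.998, 0.064, -0.001, -0.001]
wrist_force: [0.2, -1.0, -3.5]
time: 10.05
tool_pos: [431.9, 14.8, 105.1]
eef_rot: [0.998, 0.062, 0.0, 0.0]
wrist_force: [0.2, 1.2, -3.6]
t 10.05 tcp [431.9  14.8 105.1] x [0.992 0.124 0.001] z [ 0.001  0.    -1.   ] w 18.7 gf 101.7 F [ 0.2  1.2 -3.6]
[-79.34202986   3.76780878]
```

```bash
cat >> h.py <<'E'
H=np.array([511.1,20.7]); A=.122
M=np.array([[np.cos(A),np.sin(A)],[-np.sin(A),np.cos(A)]])
def idx(w): return np.round(M@(np.array(w)[:2]-H),1)
def wor(i): return M.T@np.array(i)+H
def nests(p,conf=.35):
    for r in finder.trace(p,'nest_1'):
        if r['confidence']<conf: continue
        c=at_z(p,r['bbox'][:2],46)[:2]
        if np.hypot(*(c-H))>130: continue
        best=min((fit(p,r['pixels'],NEST,c[0],c[1],26,y) for y in (A,A+np.pi/2)),key=lambda v:v[3])
        print('nest',round(r['confidence'],2),'w',best[:2],'idx',idx(best[:2]),'yaw-A',round(best[2]-A,3),'err',best[3],'r',np.round(np.hypot(*(best[:2]-H)),1))
def pts(p,names={'post_0':92,'seat_0':26}):
    for k,z in names.items(): print(k,[(round(r['confidence'],2),idx(at_z(p,r['location'],z)).tolist()) for r in finder.spot_point(p,k)[:6] if r['confidence']>.3])
E
python3 - <<'E'
from h import *
p=snap('wrist'); cv2.imwrite('pics/w5.png',cv2.resize(p['image'],(800,600))); pts(p); p=snap('scene'); pts(p)
E
```

```text
post_0 [(0.72, [-15.9, 92.8]), (0.59, [16.0, -92.4])]
seat_0 [(0.89, [-43.7, -63.2]), (0.55, [-120.6, -49.6])]
post_0 [(0.81, [83.0, 33.9]), (0.64, [-28.1, 99.0]), (0.59, [-81.1, -32.8])]
seat_0 [(0.94, [28.5, 67.3]), (0.84, [79.6, -58.7]), (0.75, [-44.5, -65.6]), (0.56, [-69.3, 47.1])]
```

```bash

python3 -m pendant '[[0,0.12,0,0,0],[0,0.12,0,0,0],[0,0.12,0,0,0],[0,0.12,0,0,0],[0,0.1,0,0,0]]' |head -4
python3 -m pendant '[[0,0.02,0,0,0],[0,0,0,0,0],[0,-0.25,0,0,0],[0,-0.25,0,0,0],[0,0,0,0,0]]' |head -4
python3 - <<'E'
from h import *
s=state(); print(idx(s['tool_pos']))
p=snap('wrist','w6');pts(p); nests(p)
E
```

```text
time: 10.85
tool_pos: [437.6, -27.4, 105.0]
eef_rot: [0.998, 0.063, 0.001, -0.002]
wrist_force: [-1.6, 34.6, -1.4]
time: 11.35
tool_pos: [432.1, 9.2, 104.9]
eef_rot: [0.998, 0.063, -0.0, -0.0]
wrist_force: [-0.8, -0.7, -3.9]
t 11.35 tcp [432.1   9.2 104.9] x [ 0.992  0.127 -0.   ] z [-0.     0.001 -1.   ] w 18.6 gf 101.9 F [-0.8 -0.7 -3.9]
[-79.8  -1.8]
post_0 [(0.95, [-60.9, 68.8]), (0.72, [-70.4, -59.9])]
seat_0 [(0.76, [-5.1, -76.2])]
nest 0.71 w [434.261  16.94 ] idx [-76.7   5.6] yaw-A -0.079 err 0.445 r 76.9
nest 0.61 w [506.975  99.24 ] idx [ 5.5 78.5] yaw-A 1.497 err 0.068 r 78.6
nest 0.52 w [403.038   6.405] idx [-109.   -1.] yaw-A 1.555 err 0.459 r 109.0
```

View pics/w6.png

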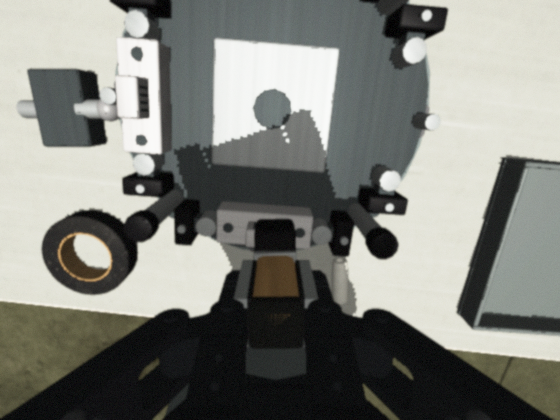

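```bash

python3 -m pendant '[[0,0.15,0,0,0],[0,0.15,0,0,0],[0,0.13,0,0,0],[0,0.03,0,0,0],[0,0.03,0,0,0]]' |head -4
python3 -m pendant '[[0,0.03,0,0,0],[0,0.02,0,0,0],[0,0,0,0,0]]' |head -4
python3 - <<'E'
from h import *
s=state(); print(idx(s['tool_pos']))
p=snap('wrist','w7');pts(p); nests(p)
E
```

```text
time: 12.05
tool_pos: [437.5, -30.7, 104.9]
eef_rot: [0.998, 0.062, 0.0, -0.001]
wrist_force: [-0.4, 9.8, -3.4]
time: 12.35
tool_pos: [438.2, -34.7, 105.0]
eef_rot: [0.998, 0.062, 0.0, -0.0]
wrist_force: [0.2, 3.1, -3.6]
t 12.35 tcp [438.2 -34.7 105. ] x [0.992 0.125 0.001] z [ 0.001  0.    -1.   ] w 18.6 gf 102.0 F [ 0.2  3.1 -3.6]
[-79.1 -46.1]
post_0 [(0.82, [-65.0, -65.8]), (0.57, [-66.2, 64.7])]
seat_0 [(0.81, [1.6, -77.4])]
nest 0.88 w [434.638  11.27 ] idx [-77.   -0.1] yaw-A 0.019 err 0.076 r 77.0
nest 0.79 w [500.777  98.811] idx [-0.7 78.8] yaw-A -1.559 err 0.051 r 78.8
```

```bash

python3 -m pendant '[[0,-0.19,0,0,0],[-0.38,0,0,0,0],[-0.38,0,0,0,0],[0,-0.33,0.1,0,0],[0,-0.33,0.2,0,0]]' |head -2
python3 -m pendant '[[0,0,0.23,0,0],[0,0,0,0,0]]' |head -2
python3 - <<'E'
from h import *
s=state(); print(idx(s['tool_pos'])); print((np.array([-130,21])-idx(s['tool_pos']))/80*[1,-1])
E
```

```text
time: 13.05
tool_pos: [368.6, 23.9, 81.4]
time: 13.25
tool_pos: [367.8, 24.9, 61.4]
t 13.25 tcp [367.8  24.9  61.4] x [ 0.992  0.126 -0.003] z [-0.003 -0.001 -1.   ] w 18.9 gf 101.9 F [ 0.6 -1.  -3.8]
[-141.7   21.7]
[0.14625 0.00875]
```

```bash

python3 -m pendant '[[0.2,0,-0.025,0,0],[0.13,0,0,0,0],[0.05,0,0,0,0],[0.05,0,0,0,0],[0,0,0,0,0]]' |head -4
python3 - <<'E'
from h import *
s=state(); print(idx(s['tool_pos']))
p=snap('wrist','w8'); nests(p)
E
```

```text
time: 13.75
tool_pos: [401.0, 28.2, 64.4]
eef_rot: [0.998, 0.062, -0.002, 0.001]
wrist_force: [-3.6, -0.4, -1.1]
t 13.75 tcp [401.   28.2  64.4] x [ 0.992  0.123 -0.004] z [-0.004 -0.001 -1.   ] w 18.8 gf 102.3 F [-3.6 -0.4 -1.1]
[-108.3   20.8]
nest 0.91 w [435.092  11.204] idx [-76.6  -0.2] yaw-A -0.015 err 0.04 r 76.6
nest 0.68 w [501.023  98.844] idx [-0.5 78.8] yaw-A 1.575 err 0.032 r 78.8
```

View pics/w8.png

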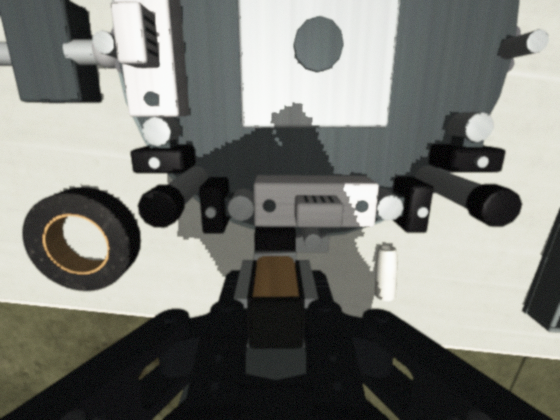

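```bash

python3 -m pendant '[[0.02,0,0,0,0],[0.02,0,0,0,0],[-0.15,0,0,0,0],[-0.16,0,0,0,0],[0,0.26,0,0,0]]' |head -4
python3 -m pendant '[[0,0.265,0,0,0],[0,0,0,0,0],[0.2,0,0,0,0],[0.05,0,0,0,0],[0.04,0,0,0,0]]' |head -4
python3 -m pendant '[[0.04,0,0,0,0],[0.03,0,0,0,0],[0,0,0,0,0]]' |head -4
python3 - <<'E'
from h import *
s=state(); print(idx(s['tool_pos']))
p=snap('wrist','w9'); nests(p)
E
```

```text
time: 14.35
tool_pos: [382.6, 7.1, 64.7]
eef_rot: [0.998, 0.064, -0.0, -0.0]
wrist_force: [0.1, -0.5, -3.4]
time: 14.85
tool_pos: [407.7, -12.7, 64.2]
eef_rot: [0.998, 0.062, -0.002, 0.0]
wrist_force: [-7.8, -1.0, -0.0]
time: 15.15
tool_pos: [410.9, -12.6, 63.9]
eef_rot: [0.998, 0.062, -0.004, 0.001]
wrist_force: [-10.1, -3.3, 0.5]
t 15.15 tcp [410.9 -12.6  63.9] x [ 0.992  0.124 -0.008] z [-0.008 -0.002 -1.   ] w 19.4 gf 102.8 F [-10.1  -3.3   0.5]
[-103.5  -20.9]
nest 0.9 w [501.057  98.816] idx [-0.5 78.8] yaw-A -1.562 err 0.045 r 78.8
nest 0.62 w [439.004  12.354] idx [-72.6   0.5] yaw-A 0.064 err 0.045 r 72.6
```

```bash

python3 -m pendant '[[-0.17,0,0,0,0],[-0.17,0,0,0,0],[0,-0.26,0,0,0],[0,-0.265,0,0,0],[0,0,0,0,0]]' |head -2
python3 -m pendant '[[0.2,0,0,0,0],[0.06,0,0,0,0],[0.05,0,0,0,0],[0.05,0,0,0,0],[0.02,0,0,0,0]]' |head -4
python3 - <<'E'
from h import *
s=state(); print(idx(s['tool_pos']))
p=snap('wrist'); nests(p)
E
```

```text
time: 15.75
tool_pos: [383.3, 29.5, 64.8]
time: 16.25
tool_pos: [409.5, 29.3, 63.8]
eef_rot: [0.998, 0.062, -0.003, 0.001]
wrist_force: [-9.5, -0.2, -1.6]
t 16.25 tcp [409.5  29.3  63.8] x [ 0.992  0.124 -0.007] z [-0.007 -0.002 -1.   ] w 19.0 gf 102.5 F [-9.5 -0.2 -1.6]
[-99.8  20.9]
nest 0.97 w [442.786  11.38 ] idx [-68.9  -0.9] yaw-A -0.066 err 0.047 r 68.9
nest 0.74 w [501.161  98.941] idx [-0.3 78.9] yaw-A 1.585 err 0.039 r 78.9
```

```bash

python3 -m pendant '[[-0.19,0,0,0,0],[-0.19,0,0,0,0],[0,0.26,0,0,0],[0,0.265,0,0,0],[0,0,0,0,0]]' |head -2
python3 -m pendant '[[0.2,0,0,0,0],[0.1,0,0,0,0],[0.06,0,0,0,0],[0.06,0,0,0,0],[0.05,0,0,0,0]]' |head -4
python3 -m pendant '[[0,0,0,0,0],[-0.24,0,0,0,0],[-0.24,0,0,0,0],[0,-0.26,0,0,0],[0,-0.265,0,0,0]]' |head -2
python3 -m pendant '[[0,0,0,0,0],[0.2,0,0,0,0],[0.15,0,0,0,0],[0.06,0,0,0,0],[0.06,0,0,0,0]]' |head -4
python3 -m pendant '[[0.05,0,0,0,0],[0,0,0,0,0]]' |head -4
python3 - <<'E'
from h import *
s=state(); print(idx(s['tool_pos']))
p=snap('wrist'); nests(p)
E
```

```text
time: 16.85
tool_pos: [388.1, -17.7, 64.5]
time: 17.35
tool_pos: [424.6, -9.7, 64.1]
eef_rot: [0.998, 0.063, -0.001, -0.0]
wrist_force: [-0.9, 2.5, -4.4]
time: 17.85
tool_pos: [382.2, 26.5, 64.7]
time: 18.35
tool_pos: [419.3, 29.8, 64.2]
eef_rot: [0.998, 0.061, -0.001, 0.001]
wrist_force: [-3.4, -5.7, -3.7]
time: 18.55
tool_pos: [423.7, 30.4, 64.2]
eef_rot: [0.998, 0.061, -0.001, 0.001]
wrist_force: [-0.1, -5.3, -6.5]
t 18.55 tcp [423.7  30.4  64.2] x [ 0.992  0.122 -0.001] z [-0.001 -0.001 -1.   ] w 18.8 gf 102.0 F [-0.1 -5.3 -6.5]
[-85.6  20.2]
nest 0.88 w [501.248  98.943] idx [-0.3 78.9] yaw-A -1.571 err 0.04 r 78.9
nest 0.84 w [457.821  14.425] idx [-53.6   0.3] yaw-A -0.023 err 0.043 r 53.6
```

```bash

python3 -m pendant '[[-0.31,0,0,0,0],[-0.31,0,0,0,0],[0,0,-0.26,0,0],[0,-0.5,-0.26,0,0],[0,-0.5,0,0,0]]' |head -2
python3 -m pendant '[[0.35,0,0,0,0],[0.34,0,0,0,0],[0,0,0,0,0]]' |head -2
python3 - <<'E'
from h import *
s=state(); print(idx(s['tool_pos']))
E
```

```text
time: 19.15
tool_pos: [366.5, 105.5, 108.1]
time: 19.45
tool_pos: [423.8, 113.4, 106.5]
t 19.45 tcp [423.8 113.4 106.5] x [0.992 0.124 0.005] z [ 0.005  0.003 -1.   ] w 18.8 gf 102.1 F [-1.6  0.3 -3.4]
[-75.4 102.7]
```

```bash

python3 -m pendant '[[-0.05,0.12,0,0,0],[0,0.12,0,0,0],[0,0.12,0,0,0],[0,0.12,0,0,0],[0,0.12,0,0,0]]' |sed -n 2p\;4p
python3 -m pendant '[[0,0.12,0,0,0],[0,0.12,0,0,0],[0,0.12,0,0,0],[0,0.12,0,0,0],[0,0.12,0,0,0]]' |sed -n 2p\;4p
python3 -m pendant '[[0,0.12,0,0,0],[0,0.12,0,0,0],[0,0.12,0,0,0],[0,0.07,0,0,0],[0,0.06,0,0,0]]' |sed -n 2p\;4p
python3 -m pendant '[[0,0.05,0,0,0],[0,0.05,0,0,0],[0,0.04,0,0,0],[0,0.03,0,0,0],[0,0,0,0,0]]' |sed -n 2p\;4p
python3 - <<'E'
from h import *
s=state(); print(idx(s['tool_pos']))
p=snap('wrist');pts(p); nests(p)
E
```

```text
tool_pos: [415.7, 65.9, 105.4]
wrist_force: [0.1, -0.9, -3.7]
tool_pos: [427.6, 14.9, 106.2]
wrist_force: [-0.4, 0.9, -3.8]
tool_pos: [432.3, -23.3, 106.1]
wrist_force: [0.5, 1.6, -3.7]
tool_pos: [436.4, -31.3, 106.4]
wrist_force: [6.5, 16.5, -8.0]
t 21.45 tcp [436.4 -31.3 106.4] x [0.992 0.13  0.006] z [ 0.005  0.006 -1.   ] w 19.0 gf 102.2 F [ 6.5 16.5 -8. ]
[-80.4 -42.5]
post_0 [(0.72, [-68.9, -61.3]), (0.7, [-62.7, 71.4])]
seat_0 [(0.75, [-5.7, -77.0])]
nest 0.92 w [506.376  99.375] idx [ 4.9 78.7] yaw-A -1.62 err 0.055 r 78.8
nest 0.86 w [432.54   16.367] idx [-78.5   5.3] yaw-A -0.052 err 0.053 r 78.7
nest 0.85 w [514.374 -32.412] idx [ -3.2 -53.1] yaw-A 1.49 err 0.023 r 53.2
```

```bash

python3 -m pendant '[[0,0.03,0,0,0],[0,0.02,0,0,0],[0,0,0,0,0],[0,0,0,0,0]]' |sed -n 2p\;4p
python3 - <<'E'
from h import *
s=state(); print(idx(s['tool_pos']))
p=snap('wrist');pts(p); nests(p)
E
```

```text
tool_pos: [436.6, -36.2, 106.6]
wrist_force: [2.9, 15.9, -3.0]
t 22.05 tcp [436.6 -36.2 106.6] x [0.992 0.129 0.005] z [ 0.004  0.005 -1.   ] w 18.9 gf 102.8 F [ 2.9 15.9 -3. ]
[-80.8 -47.4]
post_0 [(0.81, [-67.0, 66.8]), (0.66, [-65.5, -65.4])]
seat_0 [(0.89, [0.2, -78.5])]
nest 0.89 w [500.253  98.34 ] idx [-1.3 78.4] yaw-A 1.601 err 0.058 r 78.4
nest 0.87 w [518.162 -31.911] idx [  0.6 -53.1] yaw-A 1.566 err 0.038 r 53.1
nest 0.63 w [433.173  10.428] idx [-78.6  -0.7] yaw-A 0.012 err 0.046 r 78.6
```

```bash

python3 -m pendant '[[0,-0.2,0,0,0],[-0.37,0,0,0,0],[-0.37,0,0,0,0],[0,-0.33,0.1,0,0],[0,-0.32,0.2,0,0]]' |head -2
python3 -m pendant '[[0,0,0.23,0,0],[0,0,0,0,0]]' |head -2
python3 - <<'E'
from h import *
s=state(); print(idx(s['tool_pos']))
E
```

```text
time: 22.75
tool_pos: [367.0, 19.4, 82.6]
time: 22.95
tool_pos: [366.2, 20.3, 62.6]
t 22.95 tcp [366.2  20.3  62.6] x [ 0.992  0.127 -0.003] z [-0.003 -0.    -1.   ] w 18.7 gf 102.5 F [ 0.  -0.5 -2.9]
[-143.8   17.2]
```

```bash

python3 -m pendant '[[0.2,-0.047,-0.02,0,0],[0.12,0,0,0,0],[0.06,0,0,0,0],[0.06,0,0,0,0],[0.04,0,0,0,0]]' |sed -n 2p\;4p
python3 - <<'E'
from h import *
s=state(); print(idx(s['tool_pos']))
p=snap('wrist'); nests(p)
E
python3 -m pendant '[[0,0,0,0,0],[-0.16,0,0,0,0],[-0.16,0,0,0,0],[0,0.26,0,0,0],[0,0.265,0,0,0]]' |head -2
python3 -m pendant '[[0,0,0,0,0],[0.2,0,0,0,0],[0.05,0,0,0,0],[0.04,0,0,0,0],[0.04,0,0,0,0]]' |sed -n 2p\;4p
python3 -m pendant '[[0.02,0,0,0,0],[0,0,0,0,0]]' |sed -n 2p\;4p
python3 - <<'E'
from h import *
s=state(); print(idx(s['tool_pos']))
p=snap('wrist'); nests(p)
E
```

```text
tool_pos: [401.5, 27.1, 65.0]
wrist_force: [-12.4, 0.7, 2.9]
t 23.45 tcp [401.5  27.1  65. ] x [ 0.992  0.124 -0.006] z [-0.006 -0.002 -1.   ] w 19.0 gf 103.3 F [-12.4   0.7   2.9]
[-108.    19.7]
nest 0.93 w [433.897  11.249] idx [-77.8   0. ] yaw-A -0.027 err 0.054 r 77.8
nest 0.84 w [501.019  98.037] idx [-0.6 78. ] yaw-A -1.57 err 0.04 r 78.0
nest 0.72 w [518.208 -31.816] idx [  0.7 -53. ] yaw-A 1.557 err 0.042 r 53.0
nest 0.38 w [514.745  25.718] idx [4.2 4.5] yaw-A 0.001 err 0.847 r 6.2
time: 24.05
tool_pos: [384.1, -17.0, 65.5]
tool_pos: [407.3, -13.9, 64.8]
wrist_force: [-11.4, -2.1, 3.9]
tool_pos: [408.1, -14.0, 64.7]
wrist_force: [-8.5, -1.7, 1.7]
t 24.75 tcp [408.1 -14.   64.7] x [ 0.992  0.124 -0.008] z [-0.008 -0.002 -1.   ] w 18.5 gf 103.4 F [-8.5 -1.7  1.7]
[-106.5  -21.9]
nest 0.94 w [518.158 -32.048] idx [  0.6 -53.2] yaw-A 1.561 err 0.023 r 53.2
nest 0.94 w [501.366  98.942] idx [-0.1 78.8] yaw-A 1.611 err 0.056 r 78.8
nest 0.68 w [435.255  11.223] idx [-76.4  -0.2] yaw-A 0.023 err 0.032 r 76.4
```

```bash

python3 -m pendant '[[-0.16,0,0,0,0],[-0.16,0,0,0,0],[0,-0.26,0,0,0],[0,-0.265,0,0,0],[0,0,0,0,0]]' |head -2
python3 -m pendant '[[0.2,0,0,0,0],[0.05,0,0,0,0],[0.04,0,0,0,0],[0.04,0,0,0,0],[0.03,0,0,0,0]]' |sed -n 2p\;4p
python3 - <<'E'
from h import *
s=state(); print(idx(s['tool_pos']))
p=snap('wrist'); nests(p,.6)
E
python3 -m pendant '[[-0.18,0,0,0,0],[-0.18,0,0,0,0],[0,0.26,0,0,0],[0,0.265,0,0,0],[0,0,0,0,0]]' |head -2
python3 -m pendant '[[0.2,0,0,0,0],[0.09,0,0,0,0],[0.05,0,0,0,0],[0.04,0,0,0,0],[0.04,0,0,0,0]]' |sed -n 2p\;4p
python3 - <<'E'
from h import *
s=state(); print(idx(s['tool_pos']))
p=snap('wrist'); nests(p,.6)
E
```

```text
time: 25.35
tool_pos: [381.6, 28.1, 65.5]
tool_pos: [405.9, 27.9, 64.6]
wrist_force: [-12.7, 1.6, 2.1]
t 25.85 tcp [405.9  27.9  64.6] x [ 0.992  0.124 -0.008] z [-0.008 -0.002 -1.   ] w 18.4 gf 103.3 F [-12.7   1.6   2.1]
[-103.5   19.9]
nest 0.96 w [501.356  98.355] idx [-0.2 78.3] yaw-A 1.578 err 0.039 r 78.3
nest 0.76 w [437.54   10.508] idx [-74.3  -1.2] yaw-A -0.069 err 0.057 r 74.3
nest 0.63 w [518.644 -32.005] idx [  1.1 -53.2] yaw-A 1.543 err 0.06 r 53.2
time: 26.45
tool_pos: [386.4, -19.0, 65.2]
tool_pos: [415.5, -13.2, 64.5]
wrist_force: [-12.2, -3.6, 2.7]
t 26.95 tcp [415.5 -13.2  64.5] x [ 0.992  0.124 -0.009] z [-0.009 -0.003 -1.   ] w 19.0 gf 103.5 F [-12.2  -3.6   2.7]
[-99. -22.]
nest 0.74 w [441.68   12.673] idx [-69.9   0.5] yaw-A 0.069 err 0.037 r 69.9
nest 0.64 w [501.122  98.593] idx [-0.4 78.5] yaw-A 1.594 err 0.049 r 78.5
```

```bash

python3 -m pendant '[[-0.21,0,0,0,0],[-0.21,0,0,0,0],[0,-0.26,0,0,0],[0,-0.265,0,0,0],[0,0,0,0,0]]' |head -2
python3 -m pendant '[[0.2,0,0,0,0],[0.13,0,0,0,0],[0.06,0,0,0,0],[0.06,0,0,0,0],[0.05,0,0,0,0]]' |sed -n 2p\;4p
python3 -m pendant '[[0,0,0,0,0],[-0.25,0,0,0,0],[-0.25,0,0,0,0],[0,0.26,0,0,0],[0,0.265,0,0,0]]' |head -2
python3 -m pendant '[[0,0,0,0,0],[0.2,0,0,0,0],[0.16,0,0,0,0],[0.07,0,0,0,0],[0.06,0,0,0,0]]' |sed -n 2p\;4p
python3 -m pendant '[[0.05,0,0,0,0],[0,0,0,0,0]]' |sed -n 2p\;4p
python3 - <<'E'
from h import *
s=state(); print(idx(s['tool_pos']))
p=snap('wrist'); nests(p,.5)
E
```

```text
time: 27.55
tool_pos: [381.9, 28.2, 65.5]
tool_pos: [420.9, 29.5, 65.0]
wrist_force: [-1.7, -3.5, -3.3]
time: 28.55
tool_pos: [387.4, -15.9, 65.6]
tool_pos: [425.8, -10.0, 65.2]
wrist_force: [-3.8, 4.6, -2.8]
tool_pos: [430.1, -9.5, 65.2]
wrist_force: [-0.2, 5.3, -5.8]
t 29.25 tcp [430.1  -9.5  65.2] x [0.992 0.125 0.   ] z [ 0.     0.001 -1.   ] w 19.0 gf 102.6 F [-0.2  5.3 -5.8]
[-84.1 -20.1]
nest 0.96 w [457.176  16.369] idx [-54.1   2.3] yaw-A 0.017 err 0.043 r 54.1
nest 0.78 w [518.173 -32.057] idx [  0.6 -53.2] yaw-A 1.565 err 0.027 r 53.2
nest 0.66 w [513.939  63.249] idx [ 8.  41.9] yaw-A -1.629 err 0.868 r 42.6
nest 0.58 w [500.449  98.358] idx [-1.1 78.4] yaw-A 1.575 err 0.062 r 78.4
```

```bash

python3 -m pendant '[[-0.32,0,0,0,0],[-0.33,0,0,0,0],[0,0,-0.26,0,0],[0,-0.51,-0.26,0,0],[0,-0.51,0,0,0]]' |head -2
python3 -m pendant '[[0,-0.51,0,0,0],[0.35,0,0,0,0],[0.33,0,0,0,0],[0,0,0,0,0]]' |head -2
python3 - <<'E'
from h import *
s=state(); print(idx(s['tool_pos']))
E
```

```text
time: 29.85
tool_pos: [369.7, 64.0, 108.9]
time: 30.25
tool_pos: [421.0, 112.6, 107.3]
t 30.25 tcp [421.  112.6 107.3] x [0.992 0.124 0.005] z [ 0.005  0.002 -1.   ] w 19.2 gf 102.7 F [-0.3 -0.3 -3.8]
[-78.2 102.2]
```

```bash

python3 -m pendant '[[-0.02,0.12,0,0,0],[0,0.12,0,0,0],[0,0.12,0,0,0],[0,0.12,0,0,0],[0,0.12,0,0,0]]' |sed -n 2p\;4p
python3 -m pendant '[[0,0.12,0,0,0],[0,0.12,0,0,0],[0,0.12,0,0,0],[0,0.12,0,0,0],[0,0.12,0,0,0]]' |sed -n 2p\;4p
python3 -m pendant '[[0,0.12,0,0,0],[0,0.12,0,0,0],[0,0.12,0,0,0],[0,0.07,0,0,0],[0,0.06,0,0,0]]' |sed -n 2p\;4p
python3 -m pendant '[[0,0.05,0,0,0],[0,0.05,0,0,0],[0,0.04,0,0,0],[0,0.03,0,0,0],[0,0,0,0,0]]' |sed -n 2p\;4p
python3 -m pendant '[[0,0.03,0,0,0],[0,0.02,0,0,0],[0,0,0,0,0],[0,0,0,0,0]]' |sed -n 2p\;4p
python3 - <<'E'
from h import *
s=state(); print(idx(s['tool_pos']))
p=snap('wrist');pts(p); nests(p)
E
```

```text
tool_pos: [416.1, 64.8, 106.2]
wrist_force: [1.2, -0.5, -4.3]
tool_pos: [427.8, 14.3, 107.0]
wrist_force: [-0.1, 1.7, -3.5]
tool_pos: [432.3, -24.0, 106.9]
wrist_force: [0.3, 2.2, -4.2]
tool_pos: [436.7, -32.6, 107.4]
wrist_force: [4.6, 13.8, -4.4]
tool_pos: [436.4, -36.6, 107.4]
wrist_force: [2.3, 17.4, -2.4]
t 32.65 tcp [436.4 -36.6 107.4] x [0.992 0.129 0.004] z [ 0.004  0.005 -1.   ] w 18.9 gf 103.1 F [ 2.3 17.4 -2.4]
[-81.1 -47.8]
post_0 [(0.84, [-65.5, 63.8]), (0.74, [-66.2, -64.5])]
seat_0 [(0.66, [1.7, -77.9]), (0.56, [-2.6, 78.8])]
nest 0.83 w [564.663  28.512] idx [54.1  1.2] yaw-A -0.005 err 0.016 r 54.1
nest 0.83 w [515.684 -32.467] idx [ -1.9 -53.3] yaw-A 1.599 err 0.025 r 53.4
nest 0.64 w [433.728  10.779] idx [-78.   -0.4] yaw-A 3.154 err 0.046 r 78.0
```

```bash

python3 -m pendant '[[0,-0.2,0,0,0],[-0.37,0,0,0,0],[-0.37,0,0,0,0],[0,-0.35,0.1,0,0],[0,-0.35,0.2,0,0]]' |head -2
python3 -m pendant '[[0,0,0.22,0,0],[0,0,0,0,0]]' |head -2
python3 - <<'E'
from h import *
s=state(); print(idx(s['tool_pos']))
E
```

```text
time: 33.35
tool_pos: [366.6, 22.6, 83.4]
time: 33.55
tool_pos: [365.8, 23.7, 64.2]
t 33.55 tcp [365.8  23.7  64.2] x [ 0.992  0.127 -0.003] z [-0.003 -0.    -1.   ] w 18.9 gf 102.5 F [-0.3 -1.3 -3.3]
[-143.8   20.6]
```

```bash

python3 -m pendant '[[0.2,0,0,0,0],[0.12,0,0,0,0],[0.06,0,0,0,0],[0.06,0,0,0,0],[0.05,0,0,0,0]]' |sed -n 2p\;4p
python3 - <<'E'
from h import *
s=state(); print(idx(s['tool_pos']))
p=snap('wrist'); nests(p,.5)
E
python3 -m pendant '[[0,0,0,0,0],[-0.16,0,0,0,0],[-0.17,0,0,0,0],[0,0.26,0,0,0],[0,0.265,0,0,0]]' |head -2
python3 -m pendant '[[0,0,0,0,0],[0.2,0,0,0,0],[0.06,0,0,0,0],[0.05,0,0,0,0],[0.04,0,0,0,0]]' |sed -n 2p\;4p
python3 -m pendant '[[0.02,0,0,0,0],[0,0,0,0,0]]' |sed -n 2p\;4p
python3 - <<'E'
from h import *
s=state(); print(idx(s['tool_pos']))
p=snap('wrist'); nests(p,.5)
E
```

```text
tool_pos: [403.1, 27.1, 65.2]
wrist_force: [-12.5, 1.2, 3.7]
t 34.05 tcp [403.1  27.1  65.2] x [ 0.992  0.124 -0.005] z [-0.005 -0.002 -1.   ] w 18.7 gf 103.3 F [-12.5   1.2   3.7]
[-106.4   19.5]
nest 0.92 w [515.589 -32.439] idx [ -2.  -53.3] yaw-A 1.58 err 0.042 r 53.3
nest 0.67 w [433.892  11.354] idx [-77.8   0.1] yaw-A -0.013 err 0.047 r 77.8
time: 34.65
tool_pos: [384.2, -17.2, 65.5]
tool_pos: [408.8, -14.0, 64.8]
wrist_force: [-11.4, -2.2, 3.7]
tool_pos: [409.5, -14.1, 64.7]
wrist_force: [-9.8, -2.5, 1.9]
t 35.35 tcp [409.5 -14.1  64.7] x [ 0.992  0.124 -0.008] z [-0.008 -0.002 -1.   ] w 18.8 gf 103.4 F [-9.8 -2.5  1.9]
[-105.1  -22.2]
nest 0.85 w [434.757  11.267] idx [-76.9  -0.1] yaw-A 3.163 err 0.041 r 76.9
nest 0.67 w [515.504 -32.362] idx [ -2.1 -53.2] yaw-A 1.592 err 0.027 r 53.2
```

```bash

python3 -m pendant '[[-0.16,0,0,0,0],[-0.17,0,0,0,0],[0,-0.26,0,0,0],[0,-0.265,0,0,0],[0,0,0,0,0]]' |head -2
python3 -m pendant '[[0.2,0,0,0,0],[0.06,0,0,0,0],[0.04,0,0,0,0],[0.04,0,0,0,0],[0.04,0,0,0,0]]' |sed -n 2p\;4p
python3 - <<'E'
from h import *
s=state(); print(idx(s['tool_pos']))
p=snap('wrist'); nests(p,.5)
E
python3 -m pendant '[[-0.19,0,0,0,0],[-0.19,0,0,0,0],[0,0.26,0,0,0],[0,0.265,0,0,0],[0,0,0,0,0]]' |head -2
python3 -m pendant '[[0.2,0,0,0,0],[0.1,0,0,0,0],[0.05,0,0,0,0],[0.05,0,0,0,0],[0.04,0,0,0,0]]' |sed -n 2p\;4p
python3 - <<'E'
from h import *
s=state(); print(idx(s['tool_pos']))
p=snap('wrist'); nests(p,.5)
E
```

```text
time: 35.95
tool_pos: [382.4, 27.8, 65.5]
tool_pos: [408.0, 27.8, 64.5]
wrist_force: [-12.8, 2.4, 2.5]
t 36.45 tcp [408.   27.8  64.5] x [ 0.992  0.124 -0.008] z [-0.008 -0.002 -1.   ] w 19.1 gf 103.4 F [-12.8   2.4   2.5]
[-101.5   19.6]
nest 0.8 w [438.039  10.447] idx [-73.8  -1.3] yaw-A -0.061 err 0.034 r 73.8
nest 0.68 w [515.359 -32.558] idx [ -2.3 -53.4] yaw-A 1.587 err 0.038 r 53.4
nest 0.58 w [382.042  23.669] idx [-127.7   18.7] yaw-A -1.521 err 0.186 r 129.1
time: 37.05
tool_pos: [387.3, -19.3, 65.2]
tool_pos: [418.2, -13.1, 64.5]
wrist_force: [-9.6, -1.1, -3.8]
t 37.55 tcp [418.2 -13.1  64.5] x [ 0.992  0.124 -0.009] z [-0.008 -0.002 -1.   ] w 18.4 gf 102.5 F [-9.6 -1.1 -3.8]
[-96.3 -22.3]
nest 0.93 w [515.709 -32.397] idx [ -1.9 -53.3] yaw-A 1.587 err 0.024 r 53.3
nest 0.72 w [442.94  12.3 ] idx [-68.7  -0. ] yaw-A 3.218 err 0.045 r 68.7
```

```bash

python3 -m pendant '[[-0.22,0,0,0,0],[-0.22,0,0,0,0],[0,-0.26,0,0,0],[0,-0.265,0,0,0],[0,0,0,0,0]]' |head -2
python3 -m pendant '[[0.2,0,0,0,0],[0.14,0,0,0,0],[0.06,0,0,0,0],[0.06,0,0,0,0],[0.06,0,0,0,0]]' |sed -n 2p\;4p
python3 -m pendant '[[0,0,0,0,0],[-0.25,0,0,0,0],[-0.27,0,0,0,0],[0,0.26,0,0,0],[0,0.265,0,0,0]]' |head -2
python3 -m pendant '[[0,0,0,0,0],[0.2,0,0,0,0],[0.17,0,0,0,0],[0.08,0,0,0,0],[0.06,0,0,0,0]]' |sed -n 2p\;4p
python3 -m pendant '[[0.06,0,0,0,0],[0,0,0,0,0]]' |sed -n 2p\;4p
python3 - <<'E'
from h import *
s=state(); print(idx(s['tool_pos']))
p=snap('wrist'); nests(p,.5); pts(p)
E
```

```text
time: 38.15
tool_pos: [383.1, 28.0, 65.5]
tool_pos: [423.5, 29.7, 65.1]
wrist_force: [-1.5, -2.0, -4.8]
time: 39.15
tool_pos: [387.9, -16.1, 65.6]
tool_pos: [428.3, -10.0, 65.2]
wrist_force: [-4.4, 4.5, -4.1]
tool_pos: [433.0, -9.4, 65.1]
wrist_force: [-1.8, 5.0, -4.9]
t 39.85 tcp [433.   -9.4  65.1] x [ 0.992  0.125 -0.   ] z [-0.     0.001 -1.   ] w 19.1 gf 102.6 F [-1.8  5.  -4.9]
[-81.2 -20.4]
nest 0.97 w [564.796  28.505] idx [54.2  1.2] yaw-A -0.007 err 0.025 r 54.3
nest 0.73 w [459.029  13.24 ] idx [-52.6  -1.1] yaw-A 0.057 err 0.037 r 52.6
nest 0.66 w [515.563 -32.506] idx [ -2.  -53.4] yaw-A 1.587 err 0.028 r 53.4
post_0 [(0.8, [-66.8, 64.6]), (0.68, [-34.7, -8.7]), (0.65, [-67.5, -65.2])]
seat_0 [(0.82, [0.1, -79.3]), (0.81, [-0.6, 78.3]), (0.73, [-77.2, -0.5])]
```

```bash

python3 -m pendant '[[-0.32,0,0,0,0],[-0.33,0,0,0,0],[0,0,-0.4,0,0],[0,0,-0.4,0,0],[0.19,-0.545,0,0,0]]' |head -2
python3 -m pendant '[[0.19,-0.545,0,0,0],[0.19,-0.545,0,0,0],[0.19,-0.545,0,0,0],[0.19,-0.545,0,0,0],[0.19,-0.545,0,0,0]]' |head -2
python3 -m pendant '[[0.19,-0.545,0,0,0],[0,0,0.3,0,0],[0,0,0.4,0,0],[0,0,0.3,0,0],[0,0,0,0,0]]' |sed -n 2p\;4p
python3 - <<'E'
from h import *
state(); 
for n in ('scene','side'):
  p=snap(n)
  for r in finder.trace(p,'mallet')[:2]: print(n,r['confidence'],r['bbox'],proj(p,[450,300,40]))
E
```

```text
time: 40.55
tool_pos: [391.6, 20.9, 131.9]
time: 41.05
tool_pos: [439.6, 255.6, 129.4]
tool_pos: [447.4, 297.7, 46.6]
wrist_force: [-0.1, -0.3, -3.3]
t 41.55 tcp [447.4 297.7  46.6] x [ 0.992  0.125 -0.005] z [-0.004 -0.003 -1.   ] w 18.7 gf 102.4 F [-0.1 -0.3 -3.3]
scene 0.61 [203.9, 206.7, 2.0, 11.0] [191.38543012 254.24817111]
scene 0.52 [195.5, 254.7, 14.2, 30.8] [191.38543012 254.24817111]
side 0.7 [289.9, 209.9, 18.1, 21.9] [243.02109192 206.56249163]
side 0.61 [240.6, 205.2, 14.3, 18.8] [243.02109192 206.56249163]
```

```bash

python3 -m pendant '[[0,0,0.1,0,0],[0,0,0.04,0,0],[0,0,0.02,0,0],[0,0,0.01,0,0],[0,0,0,0,0]]' |sed -n 2p\;4p
python3 -m pendant '[[0,0,0.01,0,0],[0,0,0.01,0,0],[0,0,0,0,0]]' |sed -n 2p\;4p
```

```text
tool_pos: [449.2, 298.7, 35.7]
wrist_force: [-0.4, -0.2, -4.3]
tool_pos: [449.3, 298.9, 35.0]
wrist_force: [-4.0, -1.9, 8.7]
```

```bash

python3 -m pendant '[[0,0,0,0,30],[0,0,0,0,50],[0,0,0,0,60],[0,0,0,0,60],[0,0,0,0,60]]' |sed -n 2p\;5p
python3 -m pendant '[[0,0,-0.2,0,60],[0,0,-0.4,0,60],[0,0,-0.5,0,60],[0,0,-0.5,0,60],[0,0,0,0,60]]' |sed -n 2p
python3 - <<'E'
from h import *
s=state(); p=snap('wrist')
for r in finder.trace(p,'mallet')[:2]: print(r['confidence'],fit(p,r['pixels'],MALLET,449,299,0,.12))
p=snap('scene','s2')
for r in finder.trace(p,'mallet')[:2]: print(r['confidence'],fit(p,r['pixels'],MALLET,449,299,0,.12))
E
```

```text
tool_pos: [449.2, 298.7, 34.0]
gripper_width: 51.3
tool_pos: [451.2, 300.7, 166.9]
t 43.55 tcp [451.2 300.7 166.9] x [0.992 0.124 0.007] z [ 0.007  0.005 -1.   ] w 51.3 gf 0.0 F [-0.1 -0.   0.5]
0.81 [4.78756e+02 3.03504e+02 1.24000e-01 1.61200e+00]
0.62 [4.43412e+02 2.96622e+02 1.57000e-01 5.30000e-02]
0.51 [4.47384e+02 2.96364e+02 6.30000e-02 1.63000e-01]
```

```bash

python3 -m pendant '[[-0.05,0.51,0,0,45],[-0.05,0.51,0,0,45],[-0.05,0.51,0,0,45],[-0.05,0.51,0,0,45],[-0.05,0.51,0,0,45]]' 60 |sed -n 2p
python3 -m pendant '[[-0.05,0.51,0,0,45],[-0.05,0.51,0,0,45],[0,0,0,0,45]]' |sed -n 2p
python3 - <<'E'
from h import *
s=state(); p=snap('wrist','w12'); nests(p,.4)
p=snap('scene'); nests(p,.4)
for k in ('tray',):
  print([(round(r['confidence'],2),at_z(p,r['location'],0)) for r in finder.spot_point(p,k)])
print(delta([459,13.2,90]))
E
```

```text
tool_pos: [453.8, 92.0, 160.8]
tool_pos: [455.6, 5.7, 160.5]
t 44.55 tcp [455.6   5.7 160.5] x [ 0.993  0.116 -0.004] z [-0.004 -0.003 -1.   ] w 38.2 gf 0.0 F [-0.1  0.5 -0.5]
nest 0.76 w [564.121  28.159] idx [53.5  1. ] yaw-A -0.006 err 0.026 r 53.5
nest 0.74 w [515.361 -32.344] idx [ -2.2 -53.2] yaw-A 1.586 err 0.037 r 53.2
nest 0.69 w [559.643  86.032] idx [56.1 58.9] yaw-A 0.982 err 0.914 r 81.4
nest 0.66 w [458.875  13.617] idx [-52.7  -0.7] yaw-A 0.034 err 0.038 r 52.7
nest 0.84 w [460.538  14.125] idx [-51.   -0.4] yaw-A 0.07 err 0.162 r 51.0
nest 0.72 w [566.311  29.257] idx [55.8  1.8] yaw-A -0.002 err 0.111 r 55.9
nest 0.68 w [517.035 -33.319] idx [ -0.7 -54.3] yaw-A 1.535 err 0.095 r 54.3
[(0.88, array([ 452.46985449, -277.57851794,    0.        ])), (0.5, array([379.78012058, -62.09613358,   0.        ])), (0.49, array([ 5.41719321e+02, -4.26429709e+01,  1.13686838e-13]))]
[0.029 0.006 0.896]
```

View pics/w12.png

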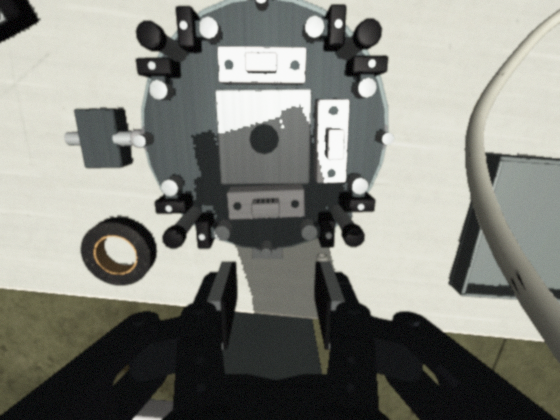

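```bash

python3 - <<'E'
from h import *
w=snap('wrist'); s=snap('scene'); d=snap('side')
def plane(p,a,b):
    c,u=ray(p,a); _,v=ray(p,b); return c,np.cross(u,v)
for nm,p,a,b in (('scene',s,(355,0),(319,150)),('side',d,(281,0),(287,140))):
    c0,n=plane(p,a,b)
    for uv in ((556,20),(510,60),(480,110),(475,150),(485,200),(505,260),(540,330)):
        c,v=ray(w,uv); t=np.dot(c0-c,n)/np.dot(v,n); print(nm,uv,np.round(c+t*v))
E
python3 -c "
import cv2,numpy as np
a=cv2.imread('pics/s2.png')[60:260,230:480];b=cv2.imread('pics/side0.png')[0:330,220:380]
a=cv2.resize(a,None,fx=1.8,fy=1.8);b=cv2.resize(b,None,fx=1.8,fy=1.8);h=max(a.shape[0],b.shape[0]);f=lambda i:cv2.copyMakeBorder(i,0,h-i.shape[0],0,0,0)
cv2.imwrite('pics/c1.png',np.hstack([f(a),f(b)]))"
```

```text
scene (556, 20) [ 602. -125.  104.]
scene (510, 60) [ 579. -107.  103.]
scene (480, 110) [549. -85. 126.]
scene (475, 150) [529. -72. 153.]
scene (485, 200) [512. -62. 185.]
scene (505, 260) [499. -55. 213.]
scene (540, 330) [490. -51. 237.]
side (556, 20) [519.  56. 351.]
side (510, 60) [520.  63. 368.]
side (480, 110) [526.  84. 407.]
side (475, 150) [540. 138. 489.]
side (485, 200) [ 968. 1689. 2664.]
side (505, 260) [ 468. -124.  132.]
side (540, 330) [486. -58. 230.]
```

View pics/c1.png

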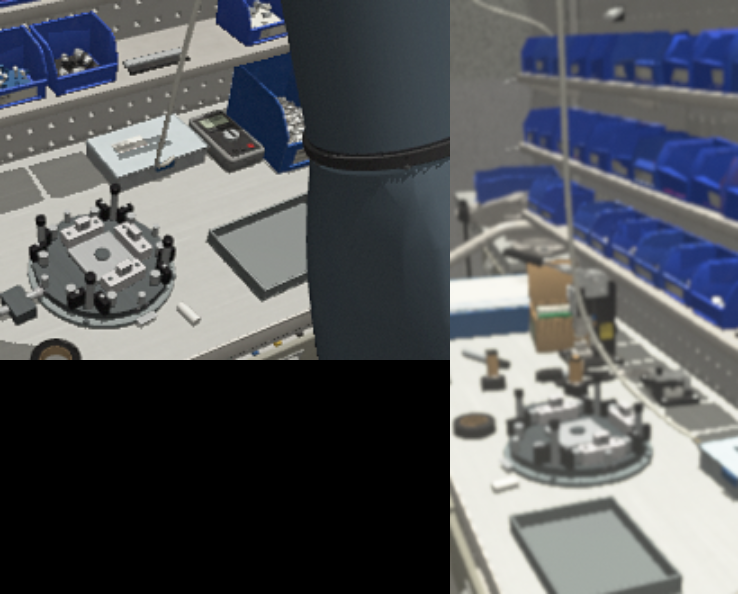

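```bash

python3 - <<'E'
from h import *
s=snap('scene'); d=snap('side')
c0,u=ray(d,(281,0)); _,v=ray(d,(287,140)); n=np.cross(u,v)
for uv in ((355,0),(347,33),(337,75),(328,112)):
    c,v=ray(s,uv); t=np.dot(c0-c,n)/np.dot(v,n); print(uv,np.round(c+t*v))
E
```

```text
(355, 0) [474. -71. 536.]
(347, 33) [477. -66. 479.]
(337, 75) [481. -61. 395.]
(328, 112) [485. -54. 308.]
```

```bash

python3 -m pendant '[[0.03,0,0.2,0,45],[0,0,0.35,0,45],[0,0,0.3,0,45],[0,0,0,0,45]]' |sed -n 2p
python3 - <<'E'
from h import *
s=state(); p=snap('wrist'); nests(p,.5)
print(delta([459.2,13.6,52]))
E
```

```text
tool_pos: [457.7, 12.4, 92.1]
t 45.45 tcp [457.7  12.4  92.1] x [ 0.992  0.125 -0.004] z [-0.004 -0.    -1.   ] w 38.4 gf 0.0 F [-0.7  0.3  0.1]
nest 0.76 w [458.889  13.698] idx [-52.7  -0.6] yaw-A 0.036 err 0.048 r 52.7
nest 0.69 w [550.199  87.493] idx [46.9 61.5] yaw-A -2.132 err 0.897 r 77.4
nest 0.59 w [515.404 -32.399] idx [ -2.2 -53.2] yaw-A -1.546 err 0.048 r 53.3
nest 0.56 w [564.293  28.024] idx [53.7  0.8] yaw-A -0.01 err 0.025 r 53.7
[ 0.002 -0.013  0.529]
```

```bash

python3 -m pendant '[[0.01,-0.013,0.2,0,45],[0,0,0.15,0,45],[0,0,0.1,0,45],[0,0,0.05,0,45],[0,0,0,0,45]]' |sed -n 2p\;4p
python3 -m pendant '[[0,0,0,0,15],[0,0,0,0,15],[0,0,0,0,0],[0,0,0,0,0],[0,0,0,0,0]]' 60 |sed -n 2p\;4,6p
python3 -m pendant '[[0,0,-0.1,0,0],[0,0,-0.3,0,0],[0,0,-0.4,0,0],[0,0,-0.4,0,0],[0,0,0,0,0]]' |sed -n 2p\;4,6p
```

```text
tool_pos: [460.1, 13.3, 54.4]
wrist_force: [0.1, 0.6, 0.6]
tool_pos: [460.3, 13.4, 54.9]
wrist_force: [-0.7, 0.6, 6.0]
gripper_width: 19.7
gripper_force: 58.5
tool_pos: [461.9, 13.7, 154.1]
wrist_force: [0.3, -1.2, -2.0]
gripper_width: 19.7
gripper_force: 59.0
```

```bash

python3 -m pendant '[[-0.5,0.1,0,0,0],[0,0.6,0,0,0],[0,0.6,0,0,0],[0,0.6,0,0,0],[0,0.6,0,0,0]]' |sed -n 2p\;4p
python3 -m pendant '[[-0.2,0.3,0,0,0],[0,0,0,0,0]]' |sed -n 2p\;4,6p
cat >> h.py <<'E'
TRAY=[(0,0,12.5,140,200,25)]
def tray(n):
    p=snap(n)
    for r in finder.trace(p,'tray')[:1]:
        c=at_z(p,r['bbox'][:2],12)[:2]; print(n,round(r['confidence'],2),r['bbox'],'tray',fit(p,r['pixels'],TRAY,c[0],c[1],0,0))
    return p
E
python3 - <<'E'
from h import *
s=state(); 
tray('side'); p=tray('scene'); p=tray('wrist'); cv2.imwrite('pics/w13.png',p['image'])
E
```

```text
tool_pos: [444.7, -192.0, 150.2]
wrist_force: [1.6, 0.3, -1.3]
tool_pos: [429.5, -220.2, 149.4]
wrist_force: [-0.4, 0.6, -1.7]
gripper_width: 19.9
gripper_force: 59.1
t 47.75 tcp [ 429.5 -220.2  149.4] x [ 0.993  0.117 -0.003] z [-0.003 -0.001 -1.   ] w 19.9 gf 59.1 F [-0.4  0.6 -1.7]
side 0.69 [314.1, 313.4, 100.6, 73.9] tray [ 4.55470e+02 -2.87178e+02  4.20000e-02  3.40000e-02]
scene 0.73 [336.4, 235.5, 7.7, 11.4] tray [ 1.519641e+03 -2.100365e+03  1.641800e+01  1.000000e+00]
wrist 0.66 [369.4, 184.4, 257.8, 180.8] tray [ 4.54010e+02 -2.86632e+02  4.20000e-02  7.60000e-02]
```

View pics/w13.png

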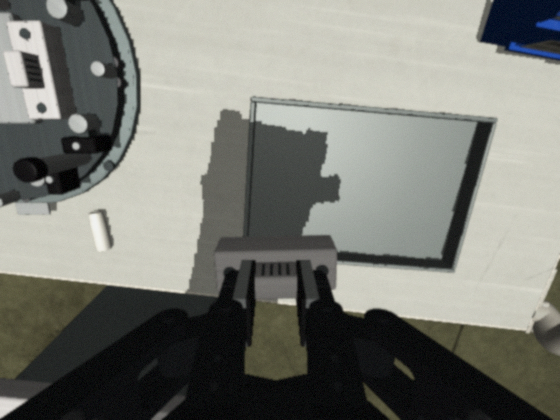

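```bash

python3 -m pendant '[[-0.21,0.232,0.1,0,0],[0,0,0.4,0,0],[0,0,0.4,0,0],[0,0,0.2,0,0],[0,0,0.15,0,0]]' |sed -n 2p\;4p
python3 -m pendant '[[0,0,0.1,0,0],[0,0,0.04,0,0],[0,0,0,0,0]]' |sed -n 2p\;4p
```

```text
tool_pos: [417.8, -235.1, 48.9]
wrist_force: [0.1, -0.3, -1.2]
tool_pos: [418.1, -236.0, 38.9]
wrist_force: [0.1, -0.6, -1.6]
```

```bash

python3 -m pendant '[[0,0,0.04,0,0],[0,0,0.02,0,0],[0,0,0,0,0]]' |sed -n 2p\;4p
python3 -m pendant '[[0,0,0.01,0,0],[0,0,0,0,0]]' |sed -n 2p\;4p
```

```text
tool_pos: [417.9, -236.5, 34.2]
wrist_force: [-0.6, 0.6, -1.6]
tool_pos: [417.8, -236.5, 33.4]
wrist_force: [-0.7, -0.2, -1.5]
```

```bash

python3 -m pendant '[[0,0,0.012,0,0],[0,0,0,0,15],[0,0,0,0,45],[0,0,0,0,45],[0,0,0,0,45]]' |sed -n 2p\;4,5p
python3 -m pendant '[[0,0,-0.15,0,45],[0,0,-0.4,0,45],[0,0,-0.5,0,45],[0,0,-0.5,0,45],[0.3,-0.48,0,0,45]]' |sed -n 2p\;4p
python3 -m pendant '[[0.3,-0.48,0,0,45],[0.3,-0.48,0,0,45]]' |sed -n 2p\;4p
python3 -m pendant '[[0.15,-0.24,0,0,45],[0.15,-0.24,0,0,45],[0.15,-0.24,0,0,45],[0.15,-0.24,0,0,45],[0,0,0,0,45]]' |sed -n 2p\;4p
python3 - <<'E'
from h import *
s=state(); p=snap('wrist','w14'); nests(p,.4); print(delta([515.4,-32.4,92]))
E
```

```text
tool_pos: [417.9, -236.4, 32.3]
wrist_force: [-0.7, 0.0, 0.4]
gripper_width: 39.1
tool_pos: [436.7, -201.8, 160.3]
wrist_force: [1.2, 0.4, -0.8]
tool_pos: [475.5, -112.4, 156.8]
wrist_force: [0.7, -0.3, 0.9]
tool_pos: [514.3, -27.5, 156.4]
wrist_force: [-0.1, -0.4, -0.2]
t 51.05 tcp [514.3 -27.5 156.4] x [0.992 0.128 0.001] z [ 0.001  0.002 -1.   ] w 38.4 gf 0.0 F [-0.1 -0.4 -0.2]
nest 0.92 w [515.209 -32.505] idx [ -2.4 -53.3] yaw-A 1.586 err 0.037 r 53.4
nest 0.68 w [540.461  91.083] idx [37.7 66.3] yaw-A 1.779 err 0.909 r 76.3
nest 0.57 w [564.283  28.062] idx [53.7  0.8] yaw-A -0.012 err 0.028 r 53.7
[0.029 0.024 0.802]
```

```bash

python3 -m pendant '[[0.01,0.04,0.2,0,45],[0,0,0.3,0,45],[0,0,0.3,0,45],[0,0,0,0,45],[0,0,0,0,45]]' |sed -n 2p\;4p
python3 - <<'E'
from h import *
s=state(); print(delta([515.3,-32.4,54]))
E
```

```text
tool_pos: [513.8, -34.8, 92.5]
wrist_force: [0.2, 0.6, 0.2]
t 51.65 tcp [513.8 -34.8  92.5] x [ 0.992  0.123 -0.001] z [-0.001 -0.    -1.   ] w 38.1 gf 0.0 F [0.2 0.6 0.2]
[ 0.022 -0.028  0.481]
```

```bash

python3 -m pendant '[[0.02,-0.028,0.2,0,45],[0,0,0.14,0,45],[0,0,0.1,0,45],[0,0,0.04,0,45],[0,0,0,0,45]]' |sed -n 2p\;4p
python3 -m pendant '[[0,0,0,0,15],[0,0,0,0,15],[0,0,0,0,0],[0,0,0,0,0],[0,0,0,0,0]]' 60 |sed -n 2p\;4,6p
python3 -m pendant '[[0,0,-0.1,0,0],[0,0,-0.3,0,0],[0,0,-0.4,0,0],[0,0,-0.4,0,0],[0,0,0,0,0]]' |sed -n 2p\;4,6p
```

```text
tool_pos: [515.4, -31.8, 53.8]
wrist_force: [-0.3, -0.1, 0.6]
tool_pos: [515.9, -31.7, 54.5]
wrist_force: [-1.0, -0.0, 6.0]
gripper_width: 10.3
gripper_force: 59.5
tool_pos: [517.6, -31.3, 154.0]
wrist_force: [0.1, -0.5, -1.8]
gripper_width: 9.8
gripper_force: 58.7
```

```bash

python3 -m pendant '[[-0.175,0.52,0,0,0],[-0.175,0.52,0,0,0],[-0.175,0.52,0,0,0],[-0.175,0.52,0,0,0],[-0.175,0.52,0,0,0]]' |sed -n 2p\;4p
python3 -m pendant '[[-0.175,0.52,0,0,0],[-0.175,0.52,0,0,0],[0,0,0,0,0],[0,0,0,0,0]]' |sed -n 2p\;4,6p
python3 - <<'E'
from h import *
s=state(); tray('side'); tray('wrist'); print(delta([456.6,-332,60]))
E
```

```text
tool_pos: [470.9, -248.2, 149.6]
wrist_force: [1.1, -0.1, -0.9]
tool_pos: [453.5, -333.6, 149.2]
wrist_force: [0.5, 0.6, -2.0]
gripper_width: 9.5
gripper_force: 58.8
t 54.05 tcp [ 453.5 -333.6  149.2] x [ 0.993  0.121 -0.001] z [-0.001  0.001 -1.   ] w 9.5 gf 58.8 F [ 0.5  0.6 -2. ]
side 0.9 [313.2, 313.7, 105.1, 71.4] tray [ 4.55801e+02 -2.88508e+02  4.40000e-02  1.02000e-01]
wrist 0.74 [224.1, 193.9, 250.1, 174.5] tray [ 4.53995e+02 -2.86757e+02  4.60000e-02  2.13000e-01]
[0.019 0.012 1.124]
```

Tray unchanged; lowering.

```bash

python3 -m pendant '[[0.02,0,0.3,0,0],[0,0,0.4,0,0],[0,0,0.4,0,0],[0,0,0.15,0,0],[0,0,0.1,0,0]]' |sed -n 2p\;4p
python3 -m pendant '[[0,0,0.04,0,0],[0,0,0.03,0,0],[0,0,0.02,0,0],[0,0,0,0,0]]' |sed -n 2p\;4p
```

```text
tool_pos: [456.2, -331.6, 41.3]
wrist_force: [0.3, 0.6, -1.1]
tool_pos: [456.3, -332.9, 35.3]
wrist_force: [-0.4, -0.1, -0.6]
```

```bash

python3 -m pendant '[[0,0,0.03,0,0],[0,0,0,0,15],[0,0,0,0,45],[0,0,0,0,45],[0,0,0,0,45]]' |sed -n 2p\;4,5p
python3 -m pendant '[[0,0,-0.15,0,45],[0,0,-0.4,0,45],[0,0,-0.5,0,45],[0,0,-0.5,0,45],[0.1,-0.54,0,0,45]]' |sed -n 2p\;4p
python3 -m pendant '[[0.1,-0.54,0,0,45],[0.1,-0.54,0,0,45],[0.2,-0.54,0,0,45],[0.2,-0.54,0,0,45],[0.2,-0.54,0,0,45]]' |sed -n 2p\;4p
python3 -m pendant '[[0.2,-0.54,0,0,45],[0.2,-0.53,0,0,45],[0.25,0,0,0,45],[0.25,0,0,0,45],[0,0,0,0,45]]' |sed -n 2p\;4p
python3 - <<'E'
from h import *
s=state(); p=snap('wrist'); nests(p,.4); print(delta([564.2,28.1,92]))
E
```

```text
tool_pos: [456.1, -332.6, 32.4]
wrist_force: [-0.9, -0.6, 0.8]
gripper_width: 38.4
tool_pos: [460.4, -294.9, 161.8]
wrist_force: [1.6, 0.0, -0.5]
tool_pos: [495.5, -64.7, 157.4]
wrist_force: [0.6, -0.5, -0.0]
tool_pos: [558.4, 28.5, 157.2]
wrist_force: [0.2, 0.0, 0.4]
t 57.15 tcp [558.4  28.5 157.2] x [0.992 0.125 0.002] z [ 0.002  0.001 -1.   ] w 38.5 gf 0.0 F [0.2 0.  0.4]
[0.104 0.006 0.809]
```

```bash

python3 -m pendant '[[0.08,0.006,0.2,0,45],[0,0,0.3,0,45],[0,0,0.25,0,45],[0,0,0,0,45],[0,0,0,0,45]]' |sed -n 2p\;4p
python3 - <<'E'
from h import *
s=state(); print(delta([564.2,28.1,54]))
E
```

```text
tool_pos: [562.1, 27.6, 96.2]
wrist_force: [-0.5, 0.4, 0.4]
t 57.75 tcp [562.1  27.6  96.2] x [ 0.992  0.124 -0.001] z [-0.001  0.    -1.   ] w 38.3 gf 0.0 F [-0.5  0.4  0.4]
[ 0.027 -0.003  0.528]
```

```bash

python3 -m pendant '[[0.025,0,0.2,0,45],[0,0,0.16,0,45],[0,0,0.12,0,45],[0,0,0.04,0,45],[0,0,0,0,45]]' |sed -n 2p\;4p
python3 -m pendant '[[0,0,0,0,15],[0,0,0,0,15],[0,0,0,0,0],[0,0,0,0,0],[0,0,0,0,0]]' 60 |sed -n 2p\;4,6p
python3 -m pendant '[[0,0,-0.1,0,0],[0,0,-0.3,0,0],[0,0,-0.4,0,0],[0,0,-0.4,0,0],[0,0,0,0,0]]' |sed -n 2p\;4,6p
```

```text
tool_pos: [564.3, 27.9, 54.5]
wrist_force: [0.0, 0.6, -0.7]
tool_pos: [564.8, 28.1, 55.4]
wrist_force: [-1.9, -0.6, 6.6]
gripper_width: 20.2
gripper_force: 59.1
tool_pos: [566.8, 28.5, 155.2]
wrist_force: [0.3, 0.3, -1.3]
gripper_width: 19.6
gripper_force: 59.0
```

```bash

python3 -m pendant '[[-0.226,0.53,0,0,0],[-0.226,0.53,0,0,0],[-0.226,0.53,0,0,0],[-0.226,0.53,0,0,0],[-0.226,0.53,0,0,0]]' |sed -n 2p\;4p
python3 -m pendant '[[-0.226,0.53,0,0,0],[0,0,0,0,0],[0,0,0,0,0]]' |sed -n 2p\;4,6p
python3 - <<'E'
from h import *
s=state(); tray('side'); p=snap('wrist','w15'); print(delta([490.7,-237.4,60]))
E
```

```text
tool_pos: [500.0, -195.2, 150.4]
wrist_force: [0.5, -0.4, -1.5]
tool_pos: [487.5, -239.1, 150.2]
wrist_force: [-0.0, 1.3, -1.1]
gripper_width: 19.5
gripper_force: 59.2
t 60.05 tcp [ 487.5 -239.1  150.2] x [ 0.993  0.121 -0.001] z [-0.001  0.    -1.   ] w 19.5 gf 59.2 F [-0.   1.3 -1.1]
side 0.77 [311.6, 314.7, 102.0, 72.4] tray [ 4.54185e+02 -2.87598e+02  4.20000e-02  3.12000e-01]
[0.02  0.016 1.133]
```

View pics/w15.png

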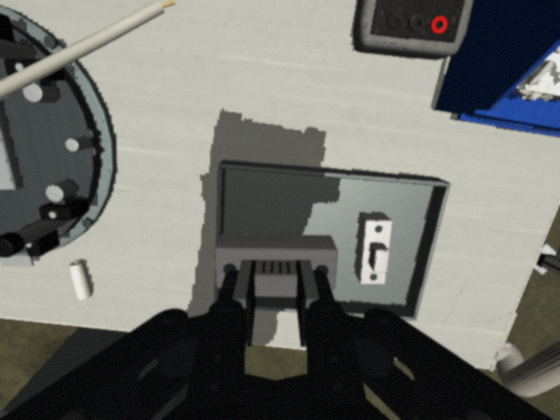

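```bash

python3 -m pendant '[[0.03,0,0.3,0,0],[0,0,0.4,0,0],[0,0,0.4,0,0],[0,0,0.15,0,0],[0,0,0.1,0,0]]' |sed -n 2p\;4p
python3 -m pendant '[[0,0,0.04,0,0],[0,0,0.03,0,0],[0,0,0.02,0,0],[0,0,0.01,0,0],[0,0,0,0,0]]' |sed -n 2p\;4p
```

```text
tool_pos: [491.0, -236.3, 42.0]
wrist_force: [1.2, 0.6, -1.9]
tool_pos: [491.0, -237.8, 35.2]
wrist_force: [0.1, 0.5, -2.2]
```

```bash

python3 -m pendant '[[0,0,0.03,0,0],[0,0,0,0,15],[0,0,0,0,45],[0,0,0,0,45],[0,0,0,0,45]]' |sed -n 2p\;4,5p
python3 -m pendant '[[0,0,-0.15,0,45],[0,0,-0.4,0,45],[0,0,-0.5,0,45],[-0.2,0,-0.5,0,45],[-0.3,0,-0.4,0,45]]' |sed -n 2p\;4p
python3 -m pendant '[[-0.2,0,-0.3,0,45],[0,0,0,0,45]]' |sed -n 2p\;4p
python3 - <<'E'
from h import *
s=state(); p=snap('wrist','w16'); tray('side')
t=np.array([454.7,-287.]); a=.043; Rt=np.array([[np.cos(a),np.sin(a)],[-np.sin(a),np.cos(a)]])
for r in finder.trace(p,'nest_1'):
    if r['confidence']<.4: continue
    c=at_z(p,r['bbox'][:2],20)[:2]
    b=min((fit(p,r['pixels'],NEST,c[0],c[1],4,y) for y in (A,A+1.57)),key=lambda v:v[3]); print(round(r['confidence'],2),b,'tray',np.round(Rt@(b[:2]-t)))
q=snap('scene'); pts(q)
for r in finder.trace(q,'mallet')[:2]: print('mallet',fit(q,r['pixels'],MALLET,446,296,0,.12))
for k in ('tape','bushing','connector','plug'): print(k,[(round(r['confidence'],2),np.round(at_z(q,r['location'],0))[:2]) for r in finder.spot_point(q,k)[:2]])
E
```

```text
tool_pos: [490.9, -237.7, 32.3]
wrist_force: [-0.4, -0.4, -0.2]
gripper_width: 38.0
tool_pos: [452.2, -242.0, 191.2]
wrist_force: [0.0, -0.9, -0.5]
tool_pos: [434.7, -245.6, 216.1]
wrist_force: [0.4, -0.3, -0.2]
t 62.4 tcp [ 434.7 -245.6  216.1] x [0.992 0.122 0.003] z [ 0.004 -0.003 -1.   ] w 38.1 gf 0.0 F [ 0.4 -0.3 -0.2]
side 0.93 [312.0, 314.2, 102.3, 75.2] tray [ 4.54728e+02 -2.87615e+02  3.80000e-02  3.86000e-01]
0.94 [ 4.16551e+02 -2.36977e+02  1.55000e-01  4.50000e-02] tray [-36.  52.]
0.77 [ 4.90758e+02 -2.38243e+02  9.80000e-02  2.90000e-02] tray [38. 47.]
0.69 [ 4.55271e+02 -3.33206e+02  1.69400e+00  7.10000e-02] tray [ -1. -46.]
post_0 [(0.94, [53.1, -60.3]), (0.71, [-67.0, 65.5]), (0.7, [78.4, 62.4]), (0.66, [-150.7, 384.3]), (0.59, [-60.1, -72.9])]
seat_0 [(0.93, [-8.1, 80.6]), (0.85, [78.1, 10.0]), (0.78, [-62.9, -5.7]), (0.67, [-6.8, -70.7]), (0.45, [131.6, 28.2])]
mallet [4.45890e+02 2.96432e+02 8.20000e-02 9.80000e-02]
mallet [ 4.63214e+02  2.99209e+02 -1.30000e-01  1.93800e+00]
tape [(0.55, array([390., 148.]))]
bushing [(0.56, array([385., -53.])), (0.36, array([ 454., -280.]))]
connector [(0.79, array([367., 387.]))]
plug [(0.71, array([561., 321.])), (0.36, array([ 451., -284.]))]
```

View pics/w16.png

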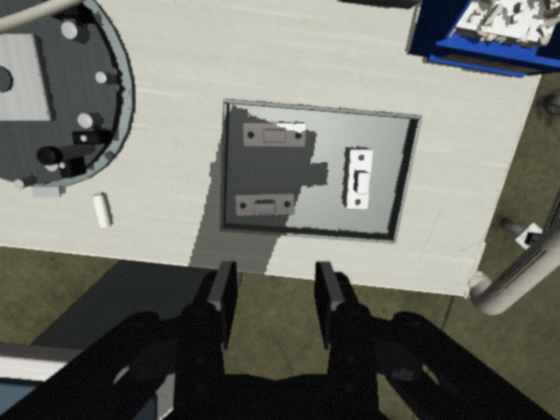

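```bash
python3 -c "
from h import *
print(job.hand_in())"
```

```text
the job is handed in; nothing more can be done
None
```

The job is handed in, but no verdict came back: all three nests present (seat 0 was empty) were tapped free and stand upright in the tray, the mallet stands upright about 280 mm from the hub, and the last post readings put the dial in its detent with seat 3 at the front.

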